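Take the bur box off its hanging peg and stand it in the holder

TASK

Take the flat rectangular box of burs off its peg on the hanging rack: in your grip, lift it so that the hole in its tab clears the peg's upturned tip, and slide it off the end gently, neither dragging hard on the peg nor bending it. Then lower it upright, fully home into the pocket of the wooden holder on the bench, and only then let go. Leave the round tube hanging on the other peg, and do not disturb the things lying about.

Things in the scene. Friction and masses are not known exactly. Their poses are not given: they have to be found in the camera images.
- rack: Fixed brown wooden rack, 240 mm wide (its y), 105 mm deep (its x), 252 mm tall. Origin: on the bench, middle of the rack. Its -x is the open front (towards the robot), z up. Upright back board, front face at x = +45 mm; a shelf on top; a steel peg sticks out forward at y = +60 mm and another at y = -60 mm, one part hanging on each.
- shelf_edge (a point): Middle of the lower front edge of the rack's shelf (rack x = -3 mm, z = 242 mm). The shelf, 10 mm thick, covers the hung parts from above, so the hand must come in from the front with the fingers about 35 to 45 degrees from vertical, pointing forward and down.
- peg_left (a joint): Springy bend (rad) of the peg at the rack's y = +60 mm, about its root: 0 unloaded, + when the tip is forced up, 12 N m per rad (2 N per mm at the tip); over 0.05 counts as bent. Peg: 6 mm round bar from the board forward to x = -35 mm, axis at rack z = 199 mm where the tab hangs, then turned up; tip top 12 mm above the bar. From use it slopes up or down by up to 10 degrees, not measured.
- peg_right (a joint): The same for the peg at the rack's y = -60 mm, with a slope of its own.
- bur_box: The part to move: flat box of milky clear plastic with grey ends, solid to the touch, 20 mm thick (its x), 40 mm wide (its y), 72 mm tall, about 0.09 kg. Origin: centre of its underside, z up. Hangs from the left or the right peg by a tab on top, underside 100 mm above the bench, its x along the peg. Grip it across its width, 45 to 58 mm above its underside.
- tab_hole (a point): Centre of the hole in the box's black tab (4 mm thick, 32 mm wide, standing up from the middle of the box's top to z = 110 mm). The hole is 12 mm wide, from z = 80 to 102 mm; its upper edge lies on the peg's bar. The play round the tip is only about 3 mm: feel for the bar's underside with the hole's lower edge, ease off about 1 mm, and follow the slope while sliding.
- bur_tube: The part to leave hanging on the other peg: round milky clear tube with grey ends, 31 mm in diameter, 72 mm tall, with the same tab. Origin: centre of its underside.
- holder: Fixed block of dark wood on the bench, 50 mm (its x) by 70 mm (its y), 28 mm tall, with one rectangular pocket in the middle of its top, 26 mm (x) by 46 mm (y), 20 mm deep. Origin: centre of its underside. The box fits with its width along the holder's y, either way round, 3 mm free on each side.
- pocket_floor (a point): Centre of the pocket's floor, 8 mm above the bench; axes as the holder. The box is fully home when its underside rests here.
- flat_pliers: Bystander: red-handled pliers, 45x138x12 mm, lying on the bench; origin under its middle.
- ring_clamp: Bystander: wooden hand clamp, 30x126x22 mm; origin under its middle.
- brass_oiler: Bystander: small brass pot, 31 mm wide, 34 mm tall; origin under its middle.
- marker: Bystander: black marker pen, 13x136x13 mm; origin under its middle.
- graver: Bystander: graver with wooden mushroom handle, 22x91x22 mm; origin under its middle.
- brass_hammer: Bystander: small hammer with brass head, 42x200x20 mm; origin under its middle.
Not all that is in view belongs to the job. Leave any green look-alike of the bur_box alone.

How it is judged (in metres and radians):
On the way, in this order (a step that is already met when the one before it is completed fails the run):
1. the box, held in the fingers, is off the peg, its tab clear in front of the tip, still above the bench (x of tab_hole in the frame of rack below -0.045 m and height (world z) of bur_box above 0.06 m and contact force between the fingers and bur_box above 0.5 N), for 0.1 s.
2. the box is fully home in the holder's pocket while still held (z of bur_box in the frame of pocket_floor between -0.003 and 0.004 m and horizontal distance between bur_box and pocket_floor below 0.006 m and angle between bur_box's own z axis and vertical below 0.15 rad and contact force between the fingers and bur_box above 0.3 N), for 0.1 s.
At the end, for the whole second after the job is handed in: The rectangular box stands upright (within 0.15 rad) in the holder's pocket, its underside within 4 mm of the pocket's floor and centred within 6 mm, released and at rest; the round tube still hangs on its peg (z of bur_box in the frame of pocket_floor between -0.003 and 0.004 m and horizontal distance between bur_box and pocket_floor below 0.006 m and angle between bur_box's own z axis and vertical below 0.15 rad and contact force between the fingers and bur_box below 0.05 N and linear speed of bur_box below 0.02 m/s and height (world z) of bur_tube above 0.09 m and angle between bur_tube's own z axis and vertical below 0.3 rad); the robot touches nothing.
It fails at once if the box presses or drags on the rack or its peg with more than 12 N (contact force between bur_box and rack above 12 N).
It fails at once if a peg is bent by more than 0.05 rad (value of joint any of peg_left, peg_right above 0.05 rad or value of joint any of peg_left, peg_right below -0.05 rad).
It fails at once if the round tube is pushed more than 25 mm from its place (distance of bur_tube from where it was at the start of the episode above 0.025 m).
It fails at once if a bystander is moved more than 25 mm (distance of any of flat_pliers, ring_clamp, brass_oiler, marker, graver, brass_hammer from where it was at the start of the episode above 0.025 m).
It also fails if it takes over 64 s, if anything falls off the work surface, if the arm or the gripper's body presses on something with over 40 N, if the wrist force passes 120 N, or if a joint passes its speed limit or range.

ROBOT

A 6-joint arm with a two-finger parallel gripper is mounted at the origin on a cart in front of the work surface, level with it; the furniture and walls round the work are solid. World frame = base frame: x ahead of the robot, y to its left, z up, the work surface at z = 0. Lengths are in mm, angles in rad, forces in N, time in s.
With the tool pointing down it reaches from about 300 to 775 mm from the base axis. Payload 14.6 kg.
Tool frame: the origin (TCP) lies midway between the tips of the shut fingers; the grasp point (between the pads) lies 19 mm behind it; x points along the fingers, z is the direction in which the jaws open and shut, and the axes are right-handed (so a half turn about x gives the same grasp; the last joint's range is limited). The gripper opens to 94 mm and grips with 3 to 60 N. Pads are 16 mm wide; open, the fingers measure 119 mm over their backs; the gripper's body (75 mm by 177 mm) begins 78 mm behind the grasp point.
Start: joints at [1.122, 0.3, 1.521, -0, 1.321, -0.067], TCP at [204.922, 510.388, 205.446] pointing down, gripper open.
Joint ranges: [-3.03, 3.03], [-0.79, 2.21], [0.23, 2.52], [-1.04, 4.18], [0, 3.07], [-2.55, 2.55]. Speed limits (rad/s): [2.22, 2.22, 2.57, 3.14, 3.14, 3.14].

INTERFACE

Orientations are given as [roll, pitch, yaw] about the fixed x, y, z axes, in that order (R = Rz(yaw) Ry(pitch) Rx(roll)).
In Python, from cell import * gives the robot as it stands.
- The arm moves only by the tool play_rows, never from a script. Its argument "motion" is one flat list of numbers, 7 for each row, row after row: the turn, a rotation vector about the tool's x, y, z in rad, then the shift along the tool's x, y, z in m, then the closure, from -1 (fully open) to 1 (shut), so that 0 is half open. In form: [rx, ry, rz, x, y, z, fingers, rx, ry, rz, x, y, z, fingers, ...]. A call has 1 to 20 rows; each row shifts and turns the pose as measured when the row begins, along the tool's axes as they then stand; what a row does not reach is not made up. A row lasts 1/10 s, in which the tool goes at most 50 mm and 8.59 degrees, less where a joint would pass 70% of its speed; a pose out of reach is approached as far as the arm can. A call with a gripper value outside its range is refused whole. The fingers move at their own pace and stop on an object; "newtons" is the grip in N (left out, the last holds). Time passes only in rows, so rows that do not move let the fingers close. It gives the time, the measured TCP pose, the force and the opening at its end, in the units of the state.
- read_state(): the state, without advancing time (a new reading comes with each control period).
- camera(name): name is "scene" or "side" or "wrist"; returns (picture, depth): 420x560x3 uint8, blue, green, red; 420x560 float32, mm along the optical axis (not along the pixel's ray), 0 where there is no reading.
- camera_params(name): a dict with "fx", "fy", "cx", "cy" (pixels), "T" (4x4, takes a point from camera to world coordinates). Camera axes: x right, y down, z forward; pixel columns grow to the right and rows downward; lengths in mm; the calibration is good to about 2 mm. A picture is of the moment at which its call begins: read the wrist's pose just before it. camera_params takes no time and is no camera call; for the wrist camera it gives the pose at the moment of the call.
- sign_off(): hands the job in, once; it reports no verdict.
Trained networks look in the newest picture that a camera, given by its name, has taken for a name from the list of things; names that differ only in an ending like _2 or _b are one class to them, and where a whole thing is asked for, a point or a joint stands for the part that bears it (a point fixed in the world has none). Each returns a list of dicts, best first, with "conf" (0 to 1); they miss things now and then, are a little off and sometimes report something else, mostly with a low value. They report only what shows in the picture. A call takes as long as a camera call. They do not tell look-alikes from the thing itself.
- masks_of(camera, name): "region" (420x560 bool, what is visible of it).
- place_of(camera, name): "at" ([x, y, z] in mm, in the coordinates of the camera as it stood for that picture, good to about 4 mm: a listed point, or the origin of a listed thing).
The state is a dict: "clock": time; "joints": joint angles; "qd": joint speeds; "effort": joint torques, N m; "eef_pos": TCP position; "eef_rot": TCP orientation; "wrist_force": force on the tool from outside, world axes, zero at the start; "moment": the same for the moment, N m; "finger_gap": finger opening in mm.
Only numpy, scipy, OpenCV 4.12 (cv2) and the standard library are available. Lean on these libraries where they do the work, as an engineer would, in place of code of your own. Each camera call takes 0.05 s, during which the arm holds its last target.

## Working session

There is one attempt and no reset: what is moved stays moved. The work goes in short steps, Python scripts to look and compute and a tool call to move; the robot and the scene stay as the last step left them, time stands still between calls to the robot, and variables do not carry over. Pictures are saved under pics/ and viewed, and the job is handed in when it is done.

Besides the shell and the picture viewer there is one more tool, called after ">>>" as name(argument=value, ...) on one line, values as JSON. play_rows: Moves the arm, as the interface text tells. Its arguments: {"type":"object","properties":{"motion":{"type":"array","items":{"type":"number"}},"newtons":{"type":"number"}},"required":["motion"]}

```bash
mkdir -p pics; ls; python3 - <<'E'
from cell import *
import cv2,numpy as np
print(read_state())
for n in ["scene","side","wrist"]:
    p,d=camera(n); cv2.imwrite(f"pics/{n}0.png",p); np.save(f"{n}0.npy",d)
    c=camera_params(n); print(n,c["fx"],c["fy"],c["cx"],c["cy"]); print(np.round(c["T"],3).tolist())
E
```

```text
pics
{'clock': 0.0, 'joints': array([ 1.12238348e+00,  3.00498325e-01,  1.52159772e+00,  2.58575757e-05,
        1.32069386e+00, -6.65920548e-02]), 'qd': array([-0.0022376 ,  0.00143307, -0.00084885,  0.00124843, -0.0010424 ,
       -0.00136591]), 'effort': array([ 5.00183305e-04, -5.31796432e+01, -3.52741635e+01,  7.08833733e-02,
        2.42892362e-02, -1.09534203e-04]), 'eef_pos': array([204.81161515, 510.15382023, 204.86436093]), 'eef_rot': array([ 3.05408457,  1.56959881, -2.04013162]), 'wrist_force': array([-0.8081309 ,  0.27176876,  0.26461069]), 'moment': array([ 0.01794268,  0.01968275, -0.06352497]), 'finger_gap': 93.95974815720119}
scene 394.2385498529194 394.2385498529194 271.2317936395887 209.655418480844
[[0.764, -0.495, 0.414, 167.233], [-0.645, -0.601, 0.472, -279.225], [0.015, -0.628, -0.778, 870.671], [0.0, 0.0, 0.0, 1.0]]
side 497.16271679073253 497.16271679073253 283.99023105738013 207.0510114987748
[[0.896, -0.234, 0.379, 120.456], [-0.444, -0.424, 0.789, -769.67], [-0.024, -0.875, -0.483, 728.862], [0.0, 0.0, 0.0, 1.0]]
wrist 299.7038800427909 299.7038800427909 283.91992532764846 210.2119996476556
[[0.372, 0.901, 0.222, 141.706], [0.928, -0.361, -0.09, 536.126], [-0.001, 0.239, -0.971, 383.324], [0.0, 0.0, 0.0, 1.0]]
```

View pics/scene0.png

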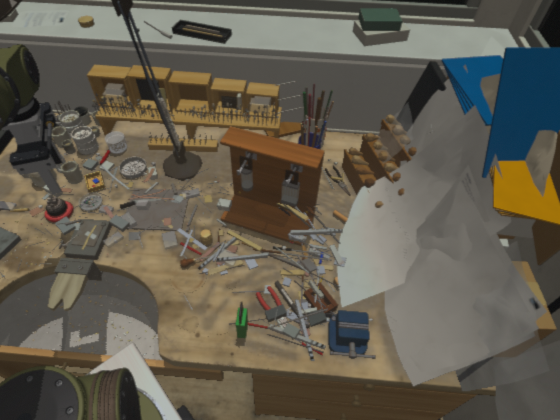

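View pics/side0.png

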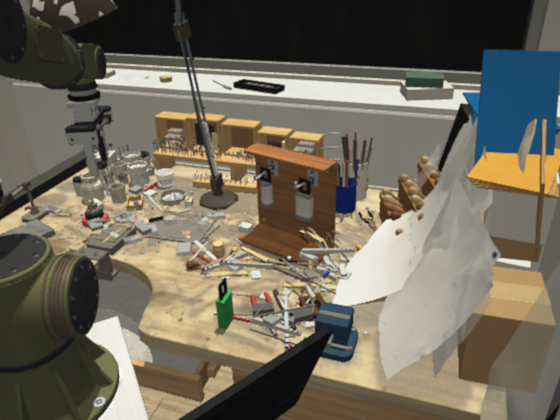

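View pics/wrist0.png

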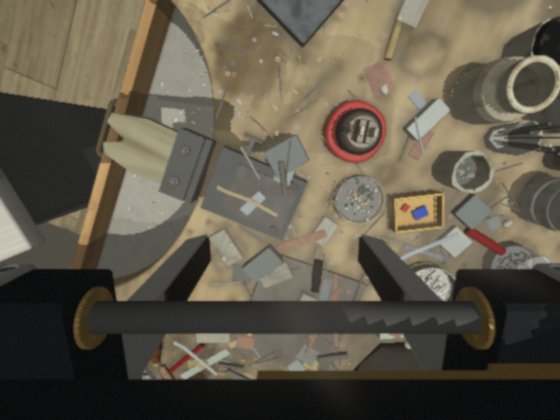

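```bash
cat > h.py <<'E'
from cell import *
import cv2,numpy as np
from scipy.spatial.transform import Rotation as R
def w(n,at,T=None):
    T=camera_params(n)["T"] if T is None else T
    return (np.array(T)@np.r_[at,1])[:3]
def px(n,u,v,d):
    c=camera_params(n); z=d[int(round(v)),int(round(u))]
    return w(n,[(u-c["cx"])*z/c["fx"],(v-c["cy"])*z/c["fy"],z])
def proj(n,P,T=None):
    c=camera_params(n); T=c["T"] if T is None else T
    q=np.linalg.inv(np.array(T))@np.r_[P,1]
    return np.array([c["fx"]*q[0]/q[2]+c["cx"],c["fy"]*q[1]/q[2]+c["cy"]])
E
python3 - <<'E'
from h import *
for n in ["scene","side"]:
    for k in ["rack","shelf_edge","bur_box","tab_hole","bur_tube","holder","pocket_floor","flat_pliers","ring_clamp","brass_oiler","marker","graver","brass_hammer"]:
        for r in place_of(n,k)[:3]:
            print(n,k,round(r["conf"],2),np.round(w(n,r["at"])).astype(int),np.round(proj(n,w(n,r["at"]))).astype(int))
for n,(a,b,c,d) in {"scene":(100,260,200,350),"side":(130,280,200,360)}.items():
    p=cv2.imread(f"pics/{n}0.png"); cv2.imwrite(f"pics/{n}0c.png",cv2.resize(p[a:b,c:d],None,fx=3.7,fy=3.7,interpolation=cv2.INTER_CUBIC))
p=cv2.imread("pics/scene0.png");cv2.imwrite("pics/scene0d.png",cv2.resize(p[200:380,160:390],None,fx=3.3,fy=3.3,interpolation=cv2.INTER_CUBIC))
print(read_state()["clock"])
E
```

```text
scene rack 0.61 [598 231  -1] [266 220]
scene shelf_edge 0.88 [590 231 245] [265 156]
scene shelf_edge 0.3 [432 279   0] [207 240]
scene bur_box 0.64 [636 177  97] [292 202]
scene bur_box 0.53 [355  25  -4] [243 329]
scene tab_hole 0.9 [632 178 190] [292 177]
scene tab_hole 0.54 [349  22  89] [239 314]
scene bur_tube 0.56 [579 291  98] [247 186]
scene holder 0.68 [531 -39   0] [317 303]
scene pocket_floor 0.93 [532 -43   9] [319 302]
scene pocket_floor 0.17 [480  -5   3] [292 305]
scene flat_pliers 0.82 [439   3  -3] [277 314]
scene ring_clamp 0.41 [601 233   0] [267 218]
scene brass_oiler 0.56 [431 281  -1] [207 240]
scene graver 0.61 [374 237   7] [197 261]
scene graver 0.28 [578 290  96] [247 187]
side rack 0.74 [596 231   5] [283 244]
side bur_box 0.9 [627 185  99] [302 218]
side bur_box 0.86 [353  23   3] [225 321]
side tab_hole 0.96 [355  23  91] [222 289]
side tab_hole 0.74 [632 178 192] [305 186]
side bur_tube 0.95 [577 286  96] [267 207]
side bur_tube 0.62 [482  -3  -9] [284 314]
side holder 0.59 [535 -42  -3] [314 315]
side holder 0.18 [626 181 102] [302 218]
side pocket_floor 0.61 [540 -41   5] [316 311]
side flat_pliers 0.63 [442   1   1] [267 315]
side brass_oiler 0.73 [433 280   0] [219 253]
side marker 0.54 [481  -5  -6] [284 314]
side marker 0.22 [630 184 101] [303 218]
side graver 0.45 [380 242   1] [205 266]
side brass_hammer 0.46 [445   1   3] [268 314]
1.45
```

View pics/scene0c.png

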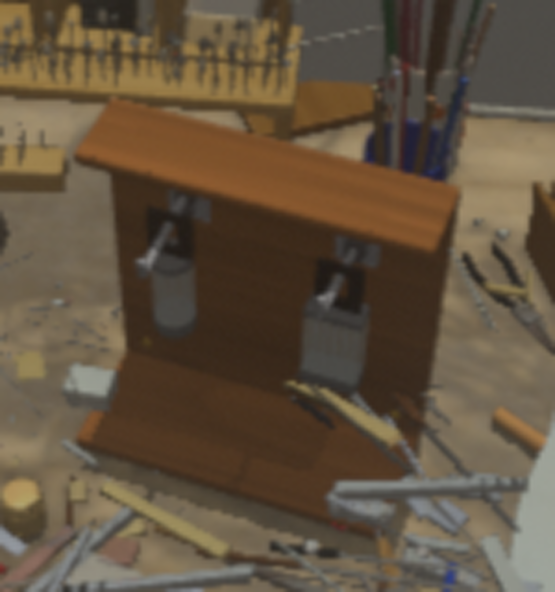

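View pics/side0c.png

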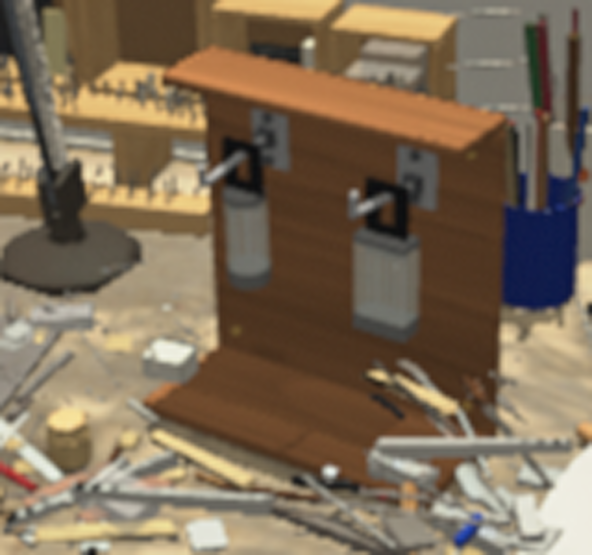

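View pics/scene0d.png

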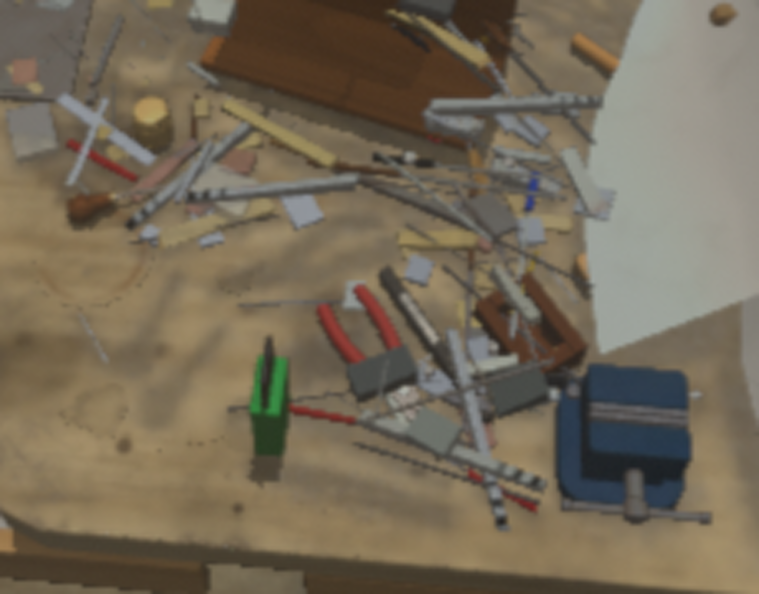

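```bash
python3 - <<'E'
from h import *
def cloud(n):
    d=np.load(f"{n}0.npy"); c=camera_params(n); v,u=np.mgrid[:420,:560]
    P=np.stack([(u-c["cx"])*d/c["fx"],(v-c["cy"])*d/c["fy"],d,np.ones_like(d)],-1)@np.array(c["T"]).T
    P=P[...,:3]; P[d==0]=np.nan; np.save(f"cl_{n}.npy",P); return P
for n in ["scene","side"]:
    P=cloud(n); Q=P.reshape(-1,3); Q=Q[~np.isnan(Q[:,0])]
    # shelf top z~252
    m=(abs(Q[:,2]-252)<5)&(Q[:,0]>480)&(Q[:,0]<780)&(Q[:,1]>50)&(Q[:,1]<400)
    r=cv2.minAreaRect(Q[m][:,:2].astype(np.float32)); print(n,"shelf",m.sum(),r,np.median(Q[m][:,2]))
    print(np.round(cv2.boxPoints(r)))
    # board
    m=(Q[:,2]>30)&(Q[:,2]<90)&(Q[:,0]>560)&(Q[:,0]<760)&(Q[:,1]>80)&(Q[:,1]<350)
    B=Q[m]; 
    # ransac 2D line
    best=0;rng=np.random.default_rng(0)
    for _ in range(400):
        a,b=B[rng.integers(len(B),size=2),:2]; t=b-a; L=np.hypot(*t)
        if L<60: continue
        nn=np.array([-t[1],t[0]])/L; k=abs((B[:,:2]-a)@nn)<3
        if k.sum()>best: best=k.sum();bk=k
    X=B[bk,:2]; mu=X.mean(0); u,s,vt=np.linalg.svd(X-mu); print("board",best,len(B),mu,vt[0],np.degrees(np.arctan2(vt[0][1],vt[0][0])), np.ptp((X-mu)@vt[0]), ((X-mu)@vt[0]).min(),((X-mu)@vt[0]).max())
    # holder
    m=(abs(Q[:,2]-28)<5)&(np.hypot(Q[:,0]-533,Q[:,1]+42)<60)
    r=cv2.minAreaRect(Q[m][:,:2].astype(np.float32)); print("holder",m.sum(),r)
E
```

```text
scene shelf 1914 ((620.4673461914062, 243.07058715820312), (65.14387512207031, 240.68362426757812), 29.063684463500977) 250.85456470657817
[[534. 332.]
 [650. 122.]
 [707. 154.]
 [590. 364.]]
board 778 1331 [638.38632272 248.56248395] [ 0.4908848  -0.87122449] -60.60124650118501 233.97436980220542 -117.32329730257325 116.65107249963216
holder 356 ((534.03955078125, -42.00170135498047), (93.00706481933594, 79.91986083984375), 38.45836639404297)
side shelf 1037 ((619.0219116210938, 242.82354736328125), (67.00276947021484, 240.39837646484375), 29.720706939697266) 250.36349203425675
[[530. 331.]
 [650. 122.]
 [708. 155.]
 [589. 364.]]
board 1014 1610 [640.98024986 242.57268311] [ 0.49071161 -0.87132205] -60.61263547919421 257.9701542242476 -123.53790048892083 134.4322537353268
holder 186 ((529.6259155273438, -33.27342224121094), (109.0262680053711, 60.34776306152344), 37.74755859375)
```

```bash
cat >> h.py <<'E'
# rack estimate
RY=np.radians(29.4); RO=np.array([596.,229.6,0])
def rk(p,ro=None,yaw=None):
    yaw=RY if yaw is None else yaw; ro=RO if ro is None else ro
    c,s=np.cos(yaw),np.sin(yaw); return np.array([c*p[0]-s*p[1],s*p[0]+c*p[1],p[2]])+ro
def irk(P):
    c,s=np.cos(RY),np.sin(RY); q=np.array(P)-RO; return np.stack([c*q[...,0]+s*q[...,1],-s*q[...,0]+c*q[...,1],q[...,2]],-1)
def toolR(theta,flip=1,yaw=None):
    yaw=RY if yaw is None else yaw
    X=np.array([np.cos(yaw),np.sin(yaw),0]);Z=np.array([0,0,1.]);Y=np.cross(Z,X)
    x=np.sin(theta)*X-np.cos(theta)*Z; z=flip*Y; y=np.cross(z,x)
    return np.stack([x,y,z],1)
def cur():
    s=read_state(); return np.array(s["eef_pos"]),R.from_euler("xyz",s["eef_rot"]).as_matrix(),s
def delta(Pt,Rt):
    P,Rc,s=cur(); return R.from_matrix(Rc.T@Rt).as_rotvec(), Rc.T@(np.array(Pt)-P)
E
python3 - <<'E'
from h import *
P,Rc,s=cur(); print(np.round(Rc,3))
for f in (1,-1):
    Rt=toolR(np.radians(40),f); r=R.from_matrix(Rc.T@Rt).as_rotvec(); print(f,r,np.degrees(np.linalg.norm(r)))
    T=camera_params("wrist")["T"]; C=np.linalg.inv(np.vstack([np.c_[Rc,P],[0,0,0,1]]))@T
    print("cam in tool",np.round(C,3).tolist()); 
    print("camera at grasp in rack: ",np.round(irk(rk([6+19*.643,-60,146-19*.766])+Rt@C[:3,3])))
for n in ["scene","side"]:
    Q=np.load(f"cl_{n}.npy"); 
    # obstacles taller than 100 within region
    q=Q.reshape(-1,3); m=(q[:,2]>110)&(q[:,0]>100)&(q[:,0]<800)&(q[:,1]>-300)&(q[:,1]<700); q=q[m]
    H={}
    for a in q: 
        k=(int(a[0]//50*50),int(a[1]//50*50)); H[k]=max(H.get(k,0),int(a[2]))
    print(n,sorted(H.items()))
E
```

```text
[[-0.    -0.928  0.373]
 [ 0.     0.373  0.928]
 [-1.     0.     0.   ]]
1 [-0.8573299  -0.31201517 -0.65018639] 64.1894404704736
cam in tool [[0.0, -0.24, 0.971, -178.273], [0.001, -0.971, -0.24, 68.253], [1.0, 0.001, -0.0, 0.359], [0.0, 0.0, 0.0, 1.0]]
camera at grasp in rack:  [-149.  -60.  224.]
-1 [ 2.13658582 -0.77768339  0.37319916] 132.01758289862516
cam in tool [[0.0, -0.24, 0.971, -178.273], [0.001, -0.971, -0.24, 68.253], [1.0, 0.001, -0.0, 0.359], [0.0, 0.0, 0.0, 1.0]]
camera at grasp in rack:  [-44. -60. 312.]
scene [((100, -100), 283), ((100, -50), 287), ((100, 0), 270), ((100, 400), 345), ((100, 450), 345), ((150, 250), 534), ((150, 300), 537), ((150, 350), 536), ((150, 400), 347), ((150, 450), 404), ((200, 350), 535), ((200, 400), 534), ((200, 450), 569), ((200, 500), 511), ((200, 550), 346), ((250, 450), 587), ((250, 500), 575), ((250, 550), 345), ((300, 0), 111), ((350, 0), 112), ((400, 500), 525), ((450, 500), 526), ((450, 550), 485), ((500, 250), 209), ((500, 300), 254), ((500, 500), 336), ((500, 550), 441), ((550, -300), 128), ((550, 150), 218), ((550, 200), 253)
[... 1846 characters left out ...]
), ((600, 200), 252), ((600, 250), 252), ((600, 300), 251), ((600, 600), 113), ((600, 650), 196), ((650, -300), 284), ((650, -250), 212), ((650, -200), 166), ((650, -150), 118), ((650, 100), 252), ((650, 150), 252), ((650, 200), 252), ((650, 550), 177), ((650, 600), 196), ((650, 650), 268), ((700, -300), 307), ((700, -250), 346), ((700, -200), 244), ((700, -150), 180), ((700, -100), 122), ((700, 100), 173), ((700, 150), 250), ((700, 550), 180), ((700, 600), 276), ((700, 650), 297), ((750, -300), 348), ((750, -250), 349), ((750, -200), 349), ((750, -150), 287), ((750, -100), 176), ((750, -50), 133), ((750, 450), 165), ((750, 500), 180), ((750, 550), 274), ((750, 600), 297), ((750, 650), 298)]
```

```bash
cat >> h.py <<'E'
def plan(Pt,Rt,N,f,dec=3,P=None,Rc=None):
    if P is None: P,Rc,_=cur()
    Pt=np.array(Pt,float); out=[]
    for i in range(N):
        k=N-i
        rv=R.from_matrix(Rc.T@Rt).as_rotvec()/k; d=Rc.T@(Pt-P)/k/1000
        row=list(np.round(rv,dec))+list(np.round(d,dec+0))+[f]
        out+=row
        P=P+Rc@np.array(row[3:6])*1000; Rc=Rc@R.from_rotvec(row[:3]).as_matrix()
    print("rows",N,"end err",np.round(P-Pt,1),np.round(np.degrees(R.from_matrix(Rc.T@Rt).as_rotvec()),2))
    print("["+",".join(f"{float(v)+0:g}" for v in out)+"]")
    return P,Rc
E
python3 - <<'E'
from h import *
Rt=toolR(np.radians(40)); Pt=rk([-170,-60,190]); print(Pt)
plan(Pt,Rt,14,-0.3)
E
```

```text
[477.34787733  93.87353322 190.        ]
rows 14 end err [ 0.2 -0.2 -0.3] [ 0.01 -0.02  0.02]
[-0.061,-0.022,-0.046,0.001,-0.029,-0.02,-0.3,-0.061,-0.022,-0.046,0.002,-0.028,-0.022,-0.3,-0.061,-0.022,-0.047,0.003,-0.026,-0.024,-0.3,-0.061,-0.022,-0.046,0.003,-0.025,-0.025,-0.3,-0.061,-0.022,-0.047,0.004,-0.023,-0.027,-0.3,-0.061,-0.022,-0.047,0.004,-0.021,-0.028,-0.3,-0.061,-0.023,-0.046,0.005,-0.019,-0.03,-0.3,-0.061,-0.022,-0.047,0.005,-0.017,-0.031,-0.3,-0.061,-0.023,-0.046,0.005,-0.015,-0.032,-0.3,-0.062,-0.022,-0.047,0.004,-0.012,-0.033,-0.3,-0.061,-0.023,-0.046,0.004,-0.01,-0.034,-0.3,-0.062,-0.022,-0.047,0.004,-0.008,-0.034,-0.3,-0.061,-0.023,-0.046,0.004,-0.006,-0.035,-0.3,-0.062,-0.022,-0.047,0.003,-0.003,-0.036,-0.3]
```

>>> play_rows(motion=[-0.061,-0.022,-0.046,0.001,-0.029,-0.02,-0.3,-0.061,-0.022,-0.046,0.002,-0.028,-0.022,-0.3,-0.061,-0.022,-0.047,0.003,-0.026,-0.024,-0.3,-0.061,-0.022,-0.046,0.003,-0.025,-0.025,-0.3,-0.061,-0.022,-0.047,0.004,-0.023,-0.027,-0.3,-0.061,-0.022,-0.047,0.004,-0.021,-0.028,-0.3,-0.061,-0.023,-0.046,0.005,-0.019,-0.03,-0.3,-0.061,-0.022,-0.047,0.005,-0.017,-0.031,-0.3,-0.061,-0.023,-0.046,0.005,-0.015,-0.032,-0.3,-0.062,-0.022,-0.047,0.004,-0.012,-0.033,-0.3,-0.061,-0.023,-0.046,0.004,-0.01,-0.034,-0.3,-0.062,-0.022,-0.047,0.004,-0.008,-0.034,-0.3,-0.061,-0.023,-0.046,0.004,-0.006,-0.035,-0.3,-0.062,-0.022,-0.047,0.003,-0.003,-0.036,-0.3], newtons=20)

```text
clock: 2.85
eef_pos: [457.4, 132.3, 192.7]
eef_rot: [-1.527, 0.926, 0.496]
wrist_force: [-0.3, 0.8, -0.4]
finger_gap: 61.2
```

```bash
python3 - <<'E'
from h import *
P,Rc,s=cur(); print(s["clock"],np.round(P,1),np.round(s["joints"],2),s["finger_gap"],s["wrist_force"]); print(np.round(irk(P),1))
d1=camera_params("wrist"); p,d=camera("wrist"); d2=camera_params("wrist")
print(np.abs(np.array(d1["T"])-d2["T"]).max())
T=np.array(d2["T"]);np.save("w1T.npy",T);np.save("w1.npy",d);cv2.imwrite("pics/w1.png",p)
for k in ["rack","shelf_edge","bur_box","tab_hole","bur_tube","holder","pocket_floor"]:
    for r in place_of("wrist",k)[:2]:
        x=w("wrist",r["at"],T); print(k,round(r["conf"],2),np.round(x,1),np.round(irk(x),1),np.round(proj("wrist",x,T)))
E
```

```text
2.85 [457.4 132.3 192.7] [ 0.06 -0.16  2.18  0.48  0.58 -2.3 ] 61.184564944984906 [-0.31972525  0.75785863 -0.41330149]
[-168.5  -16.8  192.7]
2.3561754424872348
rack 0.6 [599.2 227.4  -0.8] [ 1.7 -3.5 -0.8] [297. 198.]
shelf_edge 0.72 [597.2 229.2 240.7] [  0.8  -0.9 240.7] [311. 384.]
bur_box 0.64 [630.1 179.  106.8] [  4.9 -60.9 106.8] [255. 265.]
tab_hole 0.77 [633.8 181.  190.6] [  9.1 -60.9 190.6] [253. 335.]
tab_hole 0.34 [429.8 279.3  -1.3] [-120.4  124.9   -1.3] [407. 122.]
bur_tube 0.45 [598.5 229.7   3.2] [ 2.2 -1.2  3.2] [298. 200.]
holder 0.81 [535.7 -41.9   1.6] [-185.8 -206.9    1.6] [92. 85.]
pocket_floor 0.79 [536.4 -47.9   8.4] [-188.1 -212.5    8.4] [82. 86.]
```

View pics/w1.png

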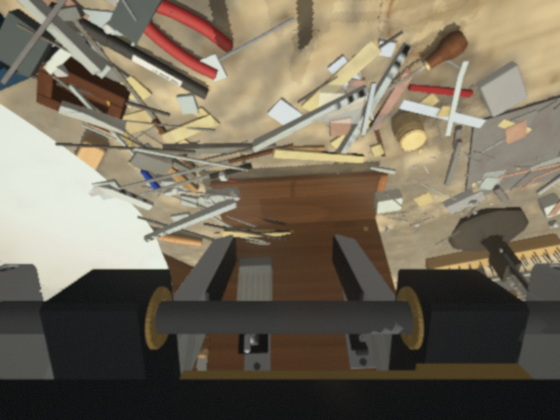

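```bash
python3 - <<'E'
from h import *
P,Rc,s=cur(); print(np.round(s["joints"],3),np.round(P,1),s["clock"])
d=np.load("w1.npy"); T=np.load("w1T.npy"); c=camera_params("wrist"); v,u=np.mgrid[:420,:560]
Q=(np.stack([(u-c["cx"])*d/c["fx"],(v-c["cy"])*d/c["fy"],d,np.ones_like(d)],-1)@T.T)[...,:3]; Q[d==0]=np.nan; np.save("cl_w1.npy",Q)
p=cv2.imread("pics/w1.png"); cv2.imwrite("pics/w1h.png",cv2.resize(p[30:150,0:170],None,fx=4.5,fy=4.5,interpolation=cv2.INTER_CUBIC))
z=np.clip(Q[30:150,0:170,2],-5,60); zz=np.nan_to_num((z+5)/65*255).astype(np.uint8)
cv2.imwrite("pics/w1hz.png",cv2.resize(cv2.applyColorMap(zz,cv2.COLORMAP_JET),None,fx=4.5,fy=4.5,interpolation=cv2.INTER_NEAREST))
E
```

```text
[ 0.064 -0.162  2.181  0.478  0.58  -2.288] [456.6 134.  192.4] 3.25
```

View pics/w1h.png

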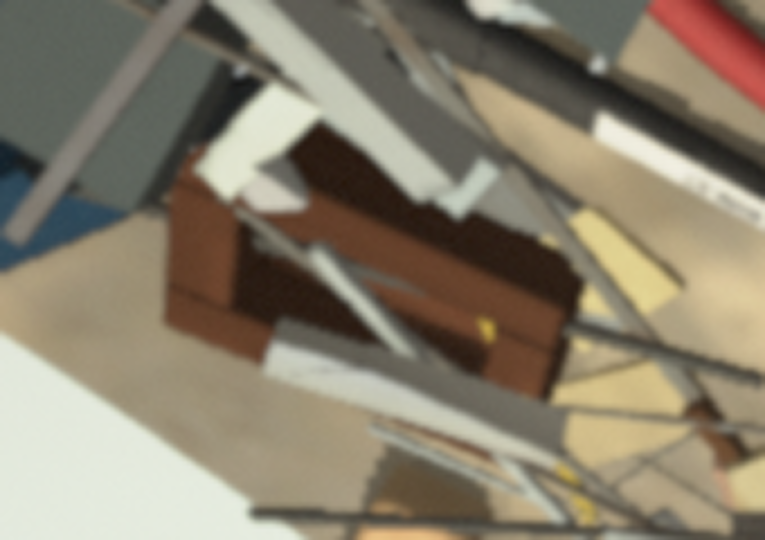

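View pics/w1hz.png

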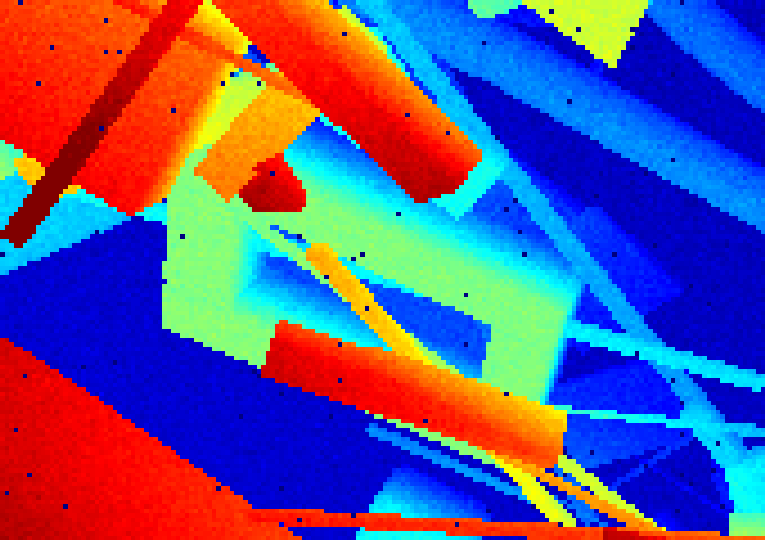

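```bash
cat > fith.py <<'E'
from h import *
from scipy.optimize import differential_evolution
def sm(t): return 1/(1+np.exp(-t/0.8))
def fit(names):
    pts=[]
    for n in names:
        Q=np.load(f"cl_{n}.npy").reshape(-1,3); Q=Q[~np.isnan(Q[:,0])]; pts.append(Q[np.hypot(Q[:,0]-534,Q[:,1]+42)<65])
    Q=np.concatenate(pts); z=Q[:,2]
    top=(abs(z-28)<4); low=(z<21)
    def cost(p):
        c,s=np.cos(p[2]),np.sin(p[2]); a=c*(Q[:,0]-p[0])+s*(Q[:,1]-p[1]); b=-s*(Q[:,0]-p[0])+c*(Q[:,1]-p[1])
        o=sm(25-abs(a))*sm(35-abs(b)); i=sm(13-abs(a))*sm(23-abs(b)); f=o*(1-i)
        return -(f[top].sum()-f[low].sum()-1.0*(1-f)[top].sum())
    r=differential_evolution(cost,[(510,560),(-70,-15),(0,np.pi)],seed=1,tol=1e-8,popsize=30); return r.x,r.fun,top.sum()
if __name__=="__main__":
    for ns in (["w1"],["scene"],["side"],["w1","scene","side"]):
        x,f,t=fit(ns); print(ns,np.round(x[:2],1),np.degrees(x[2]),f,t)
E
python3 fith.py
```

```text
['w1'] [540.4 -43.6] 173.65662375889488 -691.8814804972365 1877
['scene'] [535.3 -41.7] 174.0672501772768 -165.75149218785373 341
['side'] [535.9 -39.9] 174.91393441231892 -56.03014744628584 171
['w1', 'scene', 'side'] [540.  -43.3] 174.02576142189565 -712.9750143405411 2389
```

```bash
python3 - <<'E'
from h import *
for n in ["side","scene","w1"]:
    Q=irk(np.load(f"cl_{n}.npy")); vu=np.argwhere((abs(Q[...,1]+60)<9)&(Q[...,2]>182)&(Q[...,2]<228)&(Q[...,0]<40)&(Q[...,0]>-45))
    pts=np.array([Q[a,b] for a,b in vu]); o=np.argsort(pts[:,0]); print(n,len(pts))
    print(np.c_[pts,vu[:,::-1]][o].round(1).tolist()[:70])
E
```

```text
side 116
[[-37.5, -60.5, 209.4, 294.0, 186.0], [-37.3, -63.2, 212.6, 295.0, 185.0], [-36.9, -62.8, 201.9, 295.0, 189.0], [-36.2, -59.6, 206.0, 294.0, 187.0], [-35.9, -62.2, 204.0, 295.0, 188.0], [-35.5, -59.2, 210.9, 294.0, 185.0], [-34.9, -58.6, 200.0, 294.0, 189.0], [-34.7, -58.8, 213.0, 294.0, 184.0], [-34.5, -58.6, 215.5, 294.0, 183.0], [-34.3, -61.1, 205.6, 295.0, 187.0], [-34.2, -61.3, 216.1, 295.0, 183.0], [-33.5, -60.7, 207.8, 295.0, 186.0], [-32.7, -62.9, 205.4, 296.0, 187.0], [-32.3, -57.0, 201.0, 294.0, 188.0], [-32.2, -59.9, 212.2, 295.0, 184.0], [-31.5, -59.5, 217.0, 295.0, 182.0], [-31.2, -61.8, 201.8, 296.0, 188.0], [-27.3, -62.2, 202.9, 297.0, 187.0], [-27.3, -59.4, 204.8, 296.0, 186.0], [-25.0, -60.7, 198.9, 297.0, 188.0], [-23.4, -62.5, 204.0, 298.0, 186.0], [-23.2, -59.5, 203.1, 297.0, 186.0], [-23.1, -62.3, 201.1, 298.0, 187.0], [-17.8, -58.8, 203.2, 298.0, 185.0], [-17.3, -64.2, 201.8, 300.0, 186.0], [-16.9, -61.1, 198.2, 299.0, 187.0], [-16.1, -60.6, 203.0, 299.0, 185.0], [-15.5, -63.0, 203.4, 300.0, 185.0], [-14.4, -59.4, 199.3, 299.0, 186.0], [-9.8, -62.2, 200
[... 5846 characters left out ...]
33.8, -62.7, 215.7, 244.0, 349.0], [-33.8, -59.1, 212.3, 248.0, 345.0], [-33.7, -62.4, 205.9, 245.0, 338.0], [-33.7, -59.4, 207.8, 248.0, 340.0], [-33.7, -62.7, 214.8, 244.0, 348.0], [-33.6, -61.0, 213.1, 246.0, 346.0], [-33.6, -59.1, 213.2, 248.0, 346.0], [-33.5, -58.7, 203.2, 249.0, 335.0], [-33.5, -60.8, 215.7, 246.0, 349.0], [-33.5, -62.0, 211.3, 245.0, 344.0], [-33.5, -60.0, 213.1, 247.0, 346.0], [-33.5, -62.9, 213.0, 244.0, 346.0], [-33.4, -60.9, 213.9, 246.0, 347.0], [-33.4, -61.9, 213.0, 245.0, 346.0], [-33.4, -62.2, 208.5, 245.0, 341.0], [-33.4, -60.9, 214.8, 246.0, 348.0], [-33.4, -60.8, 216.6, 246.0, 350.0], [-33.4, -60.2, 210.4, 247.0, 343.0], [-33.4, -63.1, 209.4, 244.0, 342.0]]
```

```bash
python3 - <<'E'
from h import *
Rt=toolR(np.radians(42)); plan(rk([-90,-60.7,150]),Rt,7,-0.3)
E
```

```text
rows 7 end err [ 0.3  0.5 -0.1] [0.03 0.   0.02]
[-0.008,-0.002,-0.013,0.012,-0.006,-0.006,-0.3,-0.008,-0.002,-0.013,0.012,-0.005,-0.006,-0.3,-0.009,-0.002,-0.013,0.012,-0.005,-0.006,-0.3,-0.008,-0.001,-0.013,0.012,-0.005,-0.006,-0.3,-0.009,-0.002,-0.013,0.011,-0.005,-0.007,-0.3,-0.008,-0.001,-0.013,0.012,-0.005,-0.007,-0.3,-0.009,-0.002,-0.013,0.012,-0.005,-0.006,-0.3]
```

>>> play_rows(motion=[-0.008,-0.002,-0.013,0.012,-0.006,-0.006,-0.3,-0.008,-0.002,-0.013,0.012,-0.005,-0.006,-0.3,-0.009,-0.002,-0.013,0.012,-0.005,-0.006,-0.3,-0.008,-0.001,-0.013,0.012,-0.005,-0.006,-0.3,-0.009,-0.002,-0.013,0.011,-0.005,-0.007,-0.3,-0.008,-0.001,-0.013,0.012,-0.005,-0.007,-0.3,-0.009,-0.002,-0.013,0.012,-0.005,-0.006,-0.3,0,0,0,0,0,0,-0.3,0,0,0,0,0,0,-0.3])

```text
clock: 4.15
eef_pos: [548.6, 153.0, 162.4]
eef_rot: [-1.579, 0.859, 0.495]
wrist_force: [0.5, 0.2, 0.4]
finger_gap: 61.2
```

```bash
cat > look.py <<'E'
from h import *
import sys
def look(tag):
    P,Rc,s=cur(); print(s["clock"],np.round(P,1),np.round(s["joints"],2),s["finger_gap"],np.round(s["wrist_force"],2)); print("rack",np.round(irk(P),1),"x",np.round(np.degrees(np.arccos(-Rc[2,0])),2),"yaw",np.degrees(np.arctan2(Rc[1,0],Rc[0,0])),"z_t",np.round(Rc[:,2],3))
    T=np.array(camera_params("wrist")["T"]); p,d=camera("wrist"); T2=np.array(camera_params("wrist")["T"]); print("drift",np.abs(T-T2)[:3,3])
    np.save(tag+"T.npy",T);np.save(tag+".npy",d);cv2.imwrite(f"pics/{tag}.png",p)
    c=camera_params("wrist"); v,u=np.mgrid[:420,:560]
    Q=(np.stack([(u-c["cx"])*d/c["fx"],(v-c["cy"])*d/c["fy"],d,np.ones_like(d)],-1)@T.T)[...,:3]; Q[d==0]=np.nan; np.save(f"cl_{tag}.npy",Q)
    return T,p,Q
if __name__=="__main__":
    T,p,Q=look(sys.argv[1])
    for k in sys.argv[2:]:
        for r in place_of("wrist",k)[:2]:
            x=w("wrist",r["at"],T); print(k,round(r["conf"],2),np.round(x,1),np.round(irk(x),1),np.round(proj("wrist",x,T)))
E
python3 look.py w2 bur_box tab_hole holder pocket_floor; sed -i 's/for ns in.*/for ns in (["w2"],["w2","scene","side"]):/' fith.py; python3 fith.py
```

```text
4.15 [548.6 153.  162.4] [ 0.08  0.1   2.04  0.69  0.42 -2.55] 61.24677977500276 [0.46 0.2  0.36]
rack [-78.9 -43.5 162.4] x 40.78 yaw 28.380944083738154 z_t [-0.481  0.877 -0.005]
drift [0.03911223 0.08357097 0.08677626]
bur_box 0.64 [633.3 183.3 103.8] [  9.7 -58.6 103.8] [270. 239.]
tab_hole 0.69 [634.3 180.6 192.2] [  9.3 -61.5 192.2] [263. 333.]
pocket_floor 0.28 [632.4 181.4 103. ] [  8.1 -59.9 103. ] [269. 237.]
['w2'] [537.  -42.6] 167.84868887564903 -370.24681254326487 651
['w2', 'scene', 'side'] [536.2 -42.2] 170.2126747069474 -527.0866334963564 1163
```

View pics/w2.png

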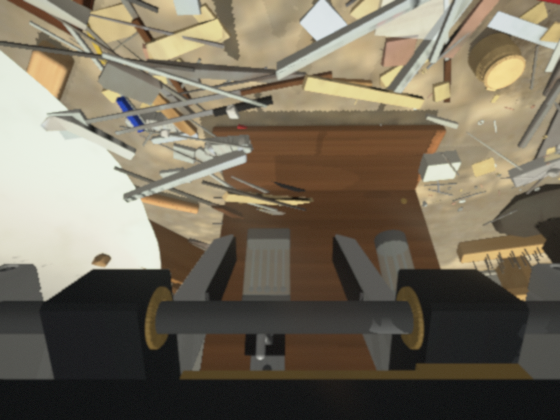

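>>> play_rows(motion=[0.14,0,0,-0.02,0,0,-0.3,0.14,0,0,-0.02,0,0,-0.3,0.14,0,0,-0.02,0,0,-0.3,0.14,0,0,0,0,0,-0.3,0.14,0,0,0,0,0,-0.3,0.14,0,0,0,0,0,-0.3,0.14,0,0,0,0,0,-0.3,0.14,0,0,0,0,0,-0.3,0.14,0,0,0,0,0,-0.3,0.14,0,0,0,0,0,-0.3,0.14,0,0,0,0,0,-0.3,0.14,0,0,0,0,0,-0.3,0.14,0,0,0,0,0,-0.3,0.14,0,0,0,0,0,-0.3,0.14,0,0,0,0,0,-0.3,0.14,0,0,0,0,0,-0.3,0.14,0,0,0,0,0,-0.3,0.14,0,0,0,0,0,-0.3,0.14,0,0,0,0,0,-0.3,0.14,0,0,0,0,0,-0.3])

```text
clock: 6.4
eef_pos: [509.1, 130.3, 213.7]
eef_rot: [1.33, 0.853, 0.486]
wrist_force: [-0.2, 0.3, -0.7]
finger_gap: 61.4
```

```bash
python3 - <<'E'
from h import *
P,Rc,s=cur(); print(s["clock"],np.round(P,1),irk(P),np.round(s["joints"],2))
Rt=toolR(np.radians(42),-1); plan(rk([-100,-60.7,165]),Rt,10,-0.3)
E
```

```text
6.4 [509.1 130.3 213.7] [-124.48998803  -43.82475328  213.68755989] [ 0.03 -0.08  2.09  0.59  0.55  0.46]
rows 10 end err [ 0.2 -0.5 -0.3] [ 0.01 -0.01 -0.01]
[0.022,0.002,0.002,0.005,-0.002,0.001,-0.3,0.022,0.002,0.002,0.005,-0.002,0.001,-0.3,0.022,0.001,0.002,0.005,-0.002,0.001,-0.3,0.022,0.002,0.002,0.005,-0.001,0.002,-0.3,0.022,0.001,0.002,0.005,-0.002,0.001,-0.3,0.022,0.002,0.002,0.006,-0.001,0.002,-0.3,0.022,0.001,0.001,0.005,-0.001,0.002,-0.3,0.022,0.002,0.002,0.006,-0.002,0.001,-0.3,0.022,0.001,0.001,0.005,-0.001,0.002,-0.3,0.022,0.002,0.002,0.006,-0.002,0.002,-0.3]
```

>>> play_rows(motion=[0.022,0.002,0.002,0.005,-0.002,0.001,-0.3,0.022,0.002,0.002,0.005,-0.002,0.001,-0.3,0.022,0.001,0.002,0.005,-0.002,0.001,-0.3,0.022,0.002,0.002,0.005,-0.001,0.002,-0.3,0.022,0.001,0.002,0.005,-0.002,0.001,-0.3,0.022,0.002,0.002,0.006,-0.001,0.002,-0.3,0.022,0.001,0.001,0.005,-0.001,0.002,-0.3,0.022,0.002,0.002,0.006,-0.002,0.001,-0.3,0.022,0.001,0.001,0.005,-0.001,0.002,-0.3,0.022,0.002,0.002,0.006,-0.002,0.002,-0.3,0,0,0,0,0,0,-0.3])

```text
clock: 7.5
eef_pos: [541.2, 126.3, 159.8]
eef_rot: [1.583, 0.837, 0.515]
wrist_force: [0.4, 0.5, 0.5]
finger_gap: 61.0
```

```bash
python3 look.py w3 bur_box tab_hole shelf_edge rack
```

```text
7.5 [541.2 126.3 159.8] [0.   0.08 2.08 0.84 0.46 0.4 ] 61.041557273171385 [0.41 0.49 0.5 ]
rack [-98.4 -63.1 159.8] x 42.03 yaw 29.485486611894885 z_t [ 0.485 -0.875 -0.008]
drift [0.10467316 0.09790553 0.41389404]
bur_box 0.68 [635.7 181.3 102.6] [ 10.8 -61.6 102.6] [282. 164.]
bur_box 0.56 [596.8 231.2   2.5] [1.5 1.  2.5] [233. 219.]
tab_hole 0.88 [633.4 181.8 189.5] [  9.1 -60.  189.5] [278.  92.]
shelf_edge 0.8 [596.  226.9 240.2] [ -1.3  -2.3 240.2] [170.  31.]
rack 0.92 [599.4 229.    1.5] [ 2.6 -2.2  1.5] [235. 219.]
```

View pics/w3.png

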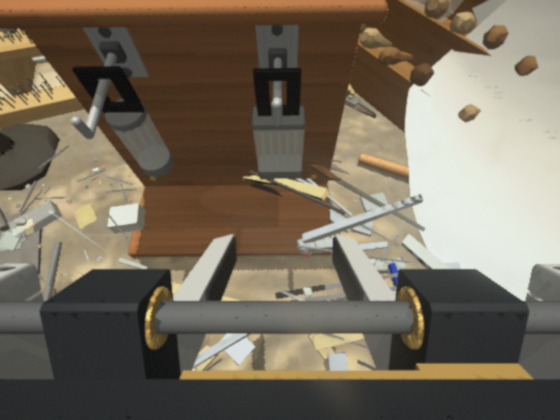

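```bash
python3 - <<'E'
from h import *
p=cv2.imread("pics/w3.png"); cv2.imwrite("pics/w3c.png",cv2.resize(p[10:200,220:340],None,fx=4,fy=4,interpolation=cv2.INTER_CUBIC))
W=np.load("cl_w3.npy"); Q=irk(W)
# board fit
f=Q.reshape(-1,3); m=(f[:,2]>40)&(f[:,2]<180)&(abs(f[:,0]-45)<12)&(abs(f[:,1])<100); B=f[m]
for _ in range(4):
    A=np.c_[B[:,1],B[:,2],np.ones(len(B))]; c=np.linalg.lstsq(A,B[:,0],rcond=None)[0]; e=B[:,0]-A@c; B=B[abs(e)<2]
print("board x= a*y+b*z+c",c,len(B),"yaw corr deg",-np.degrees(c[0]))
m=(abs(f[:,2]-252)<4)&(f[:,0]>-30)&(f[:,0]<40)&(abs(f[:,1])<130); S=f[m]; print("shelf front x",np.percentile(S[:,0],[1,5]),"y",np.percentile(S[:,1],[.5,99.5]),"z",np.median(S[:,2]))
# box front
m=(abs(Q[...,1]+60)<30)&(Q[...,2]>104)&(Q[...,2]<168)&(Q[...,0]>-15)&(Q[...,0]<25)
b=Q[m]; print("box pts",len(b),"x med",np.median(b[:,0]),"y",np.percentile(b[:,1],[0.5,2,98,99.5]))
for z in (110,120,130,140,150,160):
    k=b[abs(b[:,2]-z)<4]; print(z,len(k),np.median(k[:,0]),k[:,1].min(),k[:,1].max())
A=np.c_[b[:,1],b[:,2],np.ones(len(b))]; c=np.linalg.lstsq(A,b[:,0],rcond=None)[0]; print("box face",c)
# box top
m=(abs(Q[...,1]+60)<25)&(Q[...,2]>168)&(Q[...,2]<177)&(Q[...,0]<25)&(Q[...,0]>-10); t=Q[m]; print("top",len(t),np.median(t[:,2]),np.percentile(t[:,0],[1,50,99]),np.percentile(t[:,1],[1,99]))
# tab
m=(abs(Q[...,1]+60)<20)&(Q[...,2]>178)&(Q[...,2]<215)&(Q[...,0]<12)&(Q[...,0]>-1)&(abs(Q[...,1]+60)>7); t=Q[m]; print("tab",len(t),np.median(t[:,0]),t[:,1].min(),t[:,1].max(),np.percentile(t[:,2],99.5))
# peg
m=(abs(Q[...,1]+60)<8)&(Q[...,2]>190)&(Q[...,2]<225)&(Q[...,0]<2)&(Q[...,0]>-45); g=Q[m]
for x in range(-42,2,4):
    k=g[abs(g[:,0]-x)<2]
    if len(k): print("peg",x,len(k),"y",np.median(k[:,1]).round(1),"z",k[:,2].max().round(1),np.percentile(k[:,2],90).round(1))
E
```

```text
board x= a*y+b*z+c [-1.35283685e-03  6.21276396e-04  4.67620720e+01] 12619 yaw corr deg 0.07751184202616232
shelf front x [-2.16482633 -1.47990915] y [-117.27131356   84.04593465] z 250.54051161317486
box pts 2344 x med -3.7302719249248604 y [-79.46465383 -78.76953794 -40.5838924  -39.88300053]
110 236 -4.621476636538219 -79.80361823038504 -39.476588813722785
120 251 -4.200898656383799 -79.45879432329421 -39.68886719268683
130 270 -3.9619406095825536 -79.01438758729158 -39.66310546572297
140 299 -3.6951491578019002 -79.43703826822905 -39.6566001042603
150 328 -3.441753663529486 -79.56044707067154 -39.6067931271855
160 370 -3.2461881877166148 -79.33280839614895 -39.66776086955745
box face [-7.86218488e-04  2.63750856e-02 -7.46176847e+00]
top 766 170.97452457372637 [-3.88079964  2.781384   14.89926885] [-79.46509269 -39.95199125]
tab 1056 5.684724448347719 -75.6496875083167 -43.603043773473814 209.50954895730996
peg -38 4 y -59.8 z 204.7 204.4
peg -34 231 y -59.7 z 218.7 216.6
peg -30 26 y -60.5 z 218.6 217.7
peg -22 1 y -62.6 z 202.8 202.8
peg -18 4 y -62.6 z 202.1 202.1
peg -14 23 y -60.7 z 204.3 204.3
peg -10 35 y -59.4 z 203.7 203.2
peg -6 30 y -60.0 z 203.0 202.8
peg -2 36 y -60.0 z 202.8 202.4
```

View pics/w3c.png

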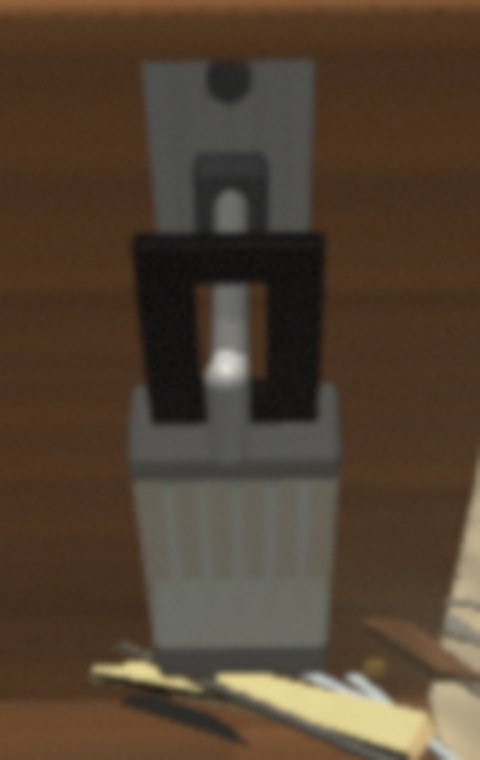

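```bash
python3 - <<'E'
from h import *
Rt=toolR(np.radians(42),-1); 
P,Rc=plan(rk([-55,-59.7,139.5]),Rt,4,-0.3)
plan(rk([2,-59.7,139.5]),Rt,6,-0.3,P=P,Rc=Rc)
E
```

```text
rows 4 end err [ 0.3 -0.2  0.2] [ 0.03 -0.02 -0.  ]
[-0.002,0,-0.001,0.011,0.004,-0.001,-0.3,-0.002,0,0,0.011,0.005,-0.001,-0.3,-0.002,0,-0.001,0.012,0.004,-0.001,-0.3,-0.003,0,0,0.011,0.005,0,-0.3]
rows 6 end err [-0.  -0.4  0.1] [ 0.03 -0.02 -0.  ]
[0,0,0,0.006,0.007,0,-0.3,0,0,0,0.006,0.007,0,-0.3,0,0,0,0.007,0.007,0,-0.3,0,0,0,0.006,0.007,0,-0.3,0,0,0,0.007,0.007,0,-0.3,0,0,0,0.006,0.007,0,-0.3]
```

>>> play_rows(motion=[-0.002,0,-0.001,0.011,0.004,-0.001,-0.3,-0.002,0,0,0.011,0.005,-0.001,-0.3,-0.002,0,-0.001,0.012,0.004,-0.001,-0.3,-0.003,0,0,0.011,0.005,0,-0.3,0,0,0,0.006,0.007,0,-0.3,0,0,0,0.006,0.007,0,-0.3,0,0,0,0,0,0,-0.3])

```text
clock: 8.45
eef_pos: [599.0, 163.5, 138.7]
eef_rot: [1.568, 0.837, 0.513]
wrist_force: [-0.4, 0.4, 0.8]
finger_gap: 61.0
```

```bash
python3 - <<'E'
from h import *
P,Rc,s=cur(); print(s["clock"],np.round(irk(P),1),np.round(s["joints"],2),s["wrist_force"])
Rt=toolR(np.radians(42),-1); print(np.degrees(R.from_matrix(Rc.T@Rt).as_rotvec()))
P,Rc=plan(rk([12,-59.7,139.5]),Rt,6,-0.3,dec=4)
E
```

```text
8.45 [-29.8 -59.1 138.7] [0.09 0.25 1.94 0.83 0.38 0.44] [-0.3629385   0.39546239  0.78068607]
[ 0.15414677 -0.0134164  -0.05393586]
rows 6 end err [-0. -0. -0.] [-0. -0. -0.]
[0.0004,0,-0.0002,0.0046,0.0053,0.0001,-0.3,0.0005,0,-0.0001,0.0046,0.0053,0.0001,-0.3,0.0004,-0.0001,-0.0002,0.0045,0.0053,0.0001,-0.3,0.0005,0,-0.0001,0.0046,0.0052,0.0001,-0.3,0.0004,-0.0001,-0.0002,0.0045,0.0053,0.0001,-0.3,0.0005,0,-0.0001,0.0046,0.0052,0.0002,-0.3]
```

>>> play_rows(motion=[0,0,0,0.0046,0.0053,0,-0.3,0,0,0,0.0046,0.0053,0,-0.3,0,0,0,0.0046,0.0053,0,-0.3,0,0,0,0.0046,0.0053,0,-0.3,0,0,0,0.0046,0.0053,0,-0.3,0,0,0,0.0046,0.0053,0,-0.3,0,0,0,0,0,0,-0.3])

```text
clock: 9.15
eef_pos: [639.0, 185.9, 140.3]
eef_rot: [1.568, 0.836, 0.513]
wrist_force: [-0.3, 0.9, -0.1]
finger_gap: 60.9
```

```bash
python3 look.py w4; python3 - <<'E'
from h import *
P,Rc,s=cur(); 
Rt=toolR(np.radians(42),-1); print(np.degrees(R.from_matrix(Rc.T@Rt).as_rotvec()))
Q=irk(np.load("cl_w4.npy"))
m=(abs(Q[...,1]+60)<35)&(Q[...,2]>172)&(Q[...,2]<190)&(Q[...,0]<12)&(Q[...,0]>-1)&(abs(Q[...,1]+60)>7); t=Q[m]; print("tab",len(t), t[:,1].min() if len(t) else 0,t[:,1].max() if len(t) else 0)
m=(abs(Q[...,1]+60)<35)&(Q[...,2]>168)&(Q[...,2]<177)&(Q[...,0]<25)&(Q[...,0]>-10); t=Q[m]; print("top",len(t),np.percentile(t[:,0],[1,50,99]),np.percentile(t[:,1],[1,99]))
P,Rc=plan(rk([12,-59.7,139.5]),Rt,2,-0.3,dec=4)
E
```

```text
9.15 [639.  185.9 140.3] [0.12 0.33 1.82 0.74 0.38 0.57] 60.89452014286218 [-0.35  0.9  -0.14]
rack [ 16.1 -59.2 140.3] x 42.11 yaw 29.37089499229838 z_t [ 0.493 -0.87   0.002]
drift [0.31770475 0.15159446 0.12978309]
[ 0.15522305  0.00871106 -0.09363683]
tab 582 -94.13868271257644 -25.250841465257054
top 1843 [-8.66660616  1.33254428 15.87914253] [-93.65995163 -25.97284525]
rows 2 end err [0.  0.  0.1] [ 0. -0. -0.]
[0.0014,0.0001,-0.0008,-0.001,-0.0016,0.0003,-0.3,0.0013,0.0001,-0.0008,-0.001,-0.0015,0.0003,-0.3]
```

View pics/w4.png

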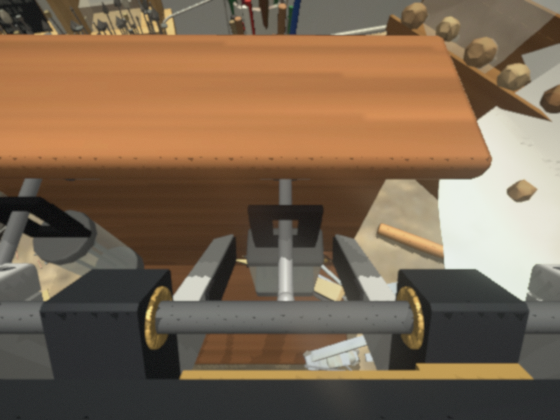

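>>> play_rows(motion=[0,0,0,-0.001,-0.0016,0.0003,-0.3,0,0,0,-0.001,-0.0015,0.0003,-0.3,0,0,0,0,0,0,0,0,0,0,0,0,0,0.1,0,0,0,0,0,0,0.2,0,0,0,0,0,0,0.3,0,0,0,0,0,0,0.3], newtons=25)

```text
clock: 9.9
eef_pos: [634.9, 182.8, 139.4]
eef_rot: [1.568, 0.836, 0.513]
wrist_force: [0.9, 0.5, -0.2]
finger_gap: 39.9
```

```bash
python3 look.py w5; cd pics; python3 -c "
import cv2;p=cv2.imread('w5.png');cv2.imwrite('w5c.png',cv2.resize(p[150:360,180:390],None,fx=2.8,fy=2.8,interpolation=cv2.INTER_CUBIC))"
```

```text
9.9 [634.9 182.8 139.4] [0.12 0.32 1.84 0.76 0.38 0.55] 39.88684068379487 [ 0.94  0.48 -0.15]
rack [ 10.9 -59.9 139.4] x 42.07 yaw 29.369032332362583 z_t [ 0.492 -0.87   0.002]
drift [0.00379443 0.0064181  0.00640307]
```

View pics/w5c.png

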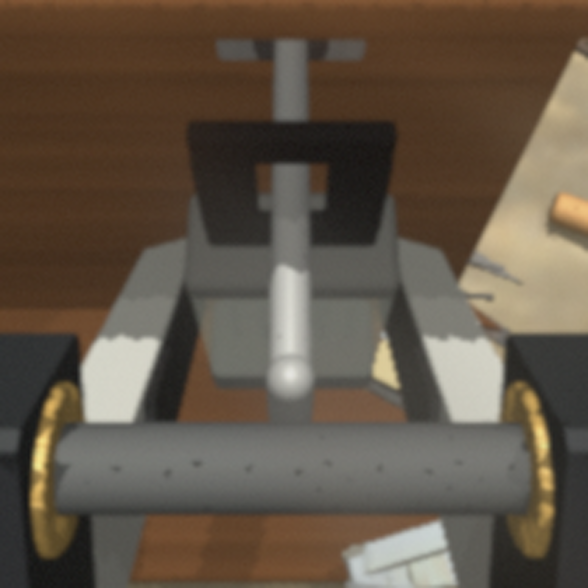

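>>> play_rows(motion=[0,0,0,-0.0015,0.0013,0,0.3,0,0,0,-0.0015,0.0013,0,0.3,0,0,0,-0.0015,0.0013,0,0.3,0,0,0,-0.0015,0.0013,0,0.3,0,0,0,-0.0015,0.0013,0,0.3,0,0,0,-0.0015,0.0013,0,0.3,0,0,0,0,0,0,0.3,0,0,0,0,0,0,0.3])

```text
clock: 10.75
eef_pos: [634.5, 182.7, 152.3]
eef_rot: [1.568, 0.837, 0.513]
wrist_force: [-0.8, 0.1, -1.5]
finger_gap: 39.9
```

```bash
python3 - <<'E'
from h import *
P,Rc,s=cur(); print(s["clock"],np.round(irk(P),1),np.round(s["joints"],2),s["wrist_force"],s["moment"],s["finger_gap"])
Rt=toolR(np.radians(42),-1); print(np.degrees(R.from_matrix(Rc.T@Rt).as_rotvec()))
E
```

```text
10.75 [ 10.5 -59.7 152.3] [0.12 0.3  1.83 0.71 0.41 0.6 ] [-0.81187969  0.11362783 -1.48329693] [-0.24030589  0.47643021 -0.00317002] 39.941415209233064
[ 0.13482793  0.00750144 -0.05420434]
```

>>> play_rows(motion=[0,0,0,-0.0007,0.0007,0,0.3,0,0,0,-0.0007,0.0007,0,0.3,0,0,0,0,0,0,0.3])

```text
clock: 11.05
eef_pos: [634.5, 182.8, 154.3]
eef_rot: [1.568, 0.837, 0.513]
wrist_force: [-0.5, 0.2, 0.1]
finger_gap: 40.2
```

>>> play_rows(motion=[0,0,0,-0.0004,0.0003,0,0.3,0,0,0,0,0,0,0.3])

```text
clock: 11.25
eef_pos: [634.5, 182.7, 154.8]
eef_rot: [1.569, 0.837, 0.513]
wrist_force: [0.2, 0.8, -1.4]
finger_gap: 39.7
```

>>> play_rows(motion=[0,0,0,-0.0004,0.0003,0,0.3,0,0,0,0,0,0,0.3])

```text
clock: 11.45
eef_pos: [634.4, 182.7, 155.3]
eef_rot: [1.569, 0.837, 0.513]
wrist_force: [0.9, -0.7, -1.2]
finger_gap: 39.9
```

>>> play_rows(motion=[0,0,0,-0.0004,0.0003,0,0.3,0,0,0,0,0,0,0.3])

```text
clock: 11.65
eef_pos: [634.3, 182.7, 155.7]
eef_rot: [1.569, 0.837, 0.513]
wrist_force: [0.0, -0.7, -1.9]
finger_gap: 39.6
```

>>> play_rows(motion=[0,0,0,-0.0004,0.0003,0,0.3,0,0,0,0,0,0,0.3])

```text
clock: 11.85
eef_pos: [634.1, 182.7, 155.9]
eef_rot: [1.569, 0.838, 0.514]
wrist_force: [0.8, -0.1, -1.5]
finger_gap: 40.0
```

```bash
python3 look.py w6; cd pics; python3 -c "
import cv2;p=cv2.imread('w6.png');cv2.imwrite('w6c.png',cv2.resize(p[150:360,180:390],None,fx=2.8,fy=2.8,interpolation=cv2.INTER_CUBIC))"
```

```text
11.85 [634.1 182.7 155.9] [0.12 0.3  1.82 0.69 0.41 0.62] 40.04575228471911 [ 0.82 -0.11 -1.46]
rack [ 10.2 -59.6 155.9] x 41.99 yaw 29.427717059935357 z_t [ 0.493 -0.87   0.001]
drift [0.00116272 0.00168264 0.02159206]
```

View pics/w6c.png

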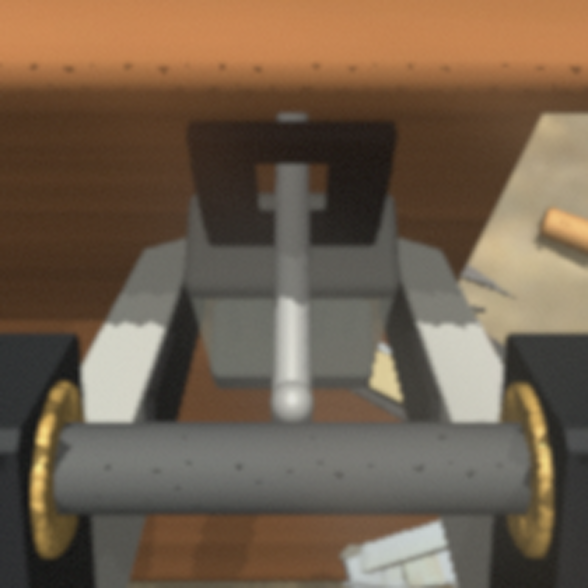

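>>> play_rows(motion=[0,0,0,-0.0006,0.0005,0,0.3,0,0,0,-0.0002,0.0002,0,0.3])

```text
clock: 12.1
eef_pos: [633.8, 182.6, 156.4]
eef_rot: [1.57, 0.839, 0.514]
wrist_force: [1.1, -0.2, -4.0]
finger_gap: 40.0
```

```bash
python3 - <<'E'
from h import *
P,Rc,s=cur(); print(s["clock"],np.round(irk(P),2),s["wrist_force"],s["moment"],s["finger_gap"])
Rt=toolR(np.radians(42),-1); print(np.degrees(R.from_matrix(Rc.T@Rt).as_rotvec()))
E
```

```text
12.1 [  9.85 -59.49 156.36] [ 1.0801652  -0.16242458 -3.99794232] [-0.40353607  0.74019832 -0.09818171] 39.97321725098354
[ 0.11390939 -0.03924831  0.07953905]
```

>>> play_rows(motion=[0,0,0,0.0007,-0.0007,0,0.3,0,0,0,0.0005,-0.0004,0,0.3,0,0,0,0,0,0,0.3])

```text
clock: 12.4
eef_pos: [634.0, 182.6, 155.1]
eef_rot: [1.569, 0.838, 0.514]
wrist_force: [0.1, 0.3, -0.4]
finger_gap: 40.0
```

```bash
python3 - <<'E'
from h import *
P,Rc,s=cur(); print(s["clock"],np.round(irk(P),2),s["wrist_force"],s["moment"],s["finger_gap"])
Rt=toolR(np.radians(42),-1); print(np.degrees(R.from_matrix(Rc.T@Rt).as_rotvec()))
# camera viewing dir: closest surface points on bar
for tag in ("w3","w4","w5","w6"):
    Q=irk(np.load(f"cl_{tag}.npy")); m=(abs(Q[...,1]+60)<3)&(Q[...,2]>196)&(Q[...,2]<222)&(Q[...,0]<44)&(Q[...,0]>-42); g=Q[m]
    out=[]
    for x in range(-40,42,4):
        k=g[abs(g[:,0]-x)<2]
        k=k[abs(k[:,1]+60)<1.5]
        if len(k)>3: out.append((x,len(k),round(float(np.median(k[:,1])),1),round(float(np.median(k[:,2])),1),round(float(np.percentile(k[:,2],95)),1)))
    print(tag,out)
E
```

```text
12.4 [ 10.07 -59.63 155.14] [ 0.0666812   0.28658563 -0.41743732] [-0.23550608  0.46532733 -0.01342529] 39.99896479249577
[ 0.1173291  -0.01612827  0.02334449]
w3 [(-36, 93, -59.9, 208.8, 215.7), (-32, 45, -60.0, 216.7, 218.5), (-16, 6, -60.4, 204.1, 204.3), (-12, 14, -60.1, 203.2, 204.2), (-8, 20, -60.0, 202.7, 203.2), (-4, 16, -60.0, 202.3, 202.8), (0, 20, -60.0, 201.9, 202.6), (4, 47, -60.0, 204.3, 208.8), (8, 38, -60.1, 207.4, 209.5), (24, 8, -60.1, 198.9, 199.4), (28, 14, -60.1, 198.2, 199.0), (32, 11, -59.7, 198.0, 198.2), (36, 31, -60.4, 198.9, 200.8), (40, 35, -59.8, 211.9, 217.2)]
w4 [(-32, 42, -59.9, 217.7, 218.9), (-28, 34, -59.9, 216.6, 218.1), (-24, 78, -59.9, 204.7, 205.7), (-20, 74, -59.9, 204.2, 205.2), (-16, 67, -59.9, 203.8, 204.7), (-12, 62, -59.9, 203.4, 204.3), (-8, 59, -59.9, 203.0, 203.7), (-4, 59, -59.9, 202.3, 203.4), (0, 58, -59.9, 201.8, 202.9), (4, 78, -59.9, 201.8, 207.4), (8, 86, -59.9, 208.3, 209.7), (16, 42, -59.9, 199.7, 200.4), (20, 49, -59.9, 199.4, 200.3), (24, 48, -59.9, 198.9, 199.7), (28, 34, -59.9, 198.4, 199.1)]
w5 [(-36, 59, -59.9, 211.4, 215
[... 243 characters left out ...]
, 202.3, 203.4), (0, 52, -59.8, 201.8, 202.8), (4, 75, -60.2, 201.8, 207.8), (8, 90, -59.8, 208.6, 209.7), (16, 27, -60.2, 199.8, 200.5), (20, 38, -59.7, 199.3, 200.3), (24, 39, -60.2, 198.8, 199.5), (28, 39, -59.7, 198.4, 199.0), (32, 30, -59.9, 197.8, 198.9)]
w6 [(-32, 88, -59.9, 217.7, 219.0), (-28, 27, -60.1, 217.6, 218.4), (-24, 56, -60.1, 205.1, 205.9), (-20, 58, -60.1, 204.6, 205.7), (-16, 60, -60.1, 204.1, 204.9), (-12, 54, -60.0, 203.7, 204.8), (-8, 54, -60.0, 203.2, 204.2), (-4, 52, -60.0, 202.6, 203.2), (0, 48, -60.0, 201.9, 203.0), (4, 82, -60.0, 202.1, 221.6), (8, 48, -60.0, 201.2, 202.1), (12, 31, -60.0, 200.8, 201.5), (16, 9, -60.0, 200.6, 200.7), (28, 8, -60.0, 198.3, 199.2)]
```

>>> play_rows(motion=[0,0,0,0.0004,-0.0004,0,0.3,0,0,0,-0.0023,-0.002,0,0.3,0,0,0,-0.0023,-0.002,0,0.3,0,0,0,-0.0023,-0.002,0,0.3,0,0,0,0,0,0,0.3])

```text
clock: 12.9
eef_pos: [625.5, 177.7, 156.2]
eef_rot: [1.569, 0.837, 0.513]
wrist_force: [-0.4, -0.3, -0.6]
finger_gap: 39.6
```

```bash
cat > st.py <<'E'
from h import *
P,Rc,s=cur(); r=irk(P); print(s["clock"],np.round(r,2),"zline",154.4+.125*(10.07-r[0]),np.round(s["wrist_force"],2),s["finger_gap"])
Rt=toolR(np.radians(42),-1); print(np.degrees(R.from_matrix(Rc.T@Rt).as_rotvec()),np.round(s["joints"],2))
E
python3 st.py
```

```text
12.9 [  0.27 -59.69 156.23] zline 155.62472149248126 [-0.43 -0.3  -0.55] 39.60546960698164
[ 0.13274391 -0.00222801 -0.02324961] [0.11 0.28 1.85 0.71 0.41 0.59]
```

>>> play_rows(motion=[0,0,0,0.0005,-0.0004,0,0.3,0,0,0,-0.0023,-0.002,0,0.3,0,0,0,-0.0023,-0.002,0,0.3,0,0,0,-0.0023,-0.0021,0,0.3,0,0,0,-0.0023,-0.0021,0,0.3,0,0,0,0,0,0,0.3])

```text
clock: 13.5
eef_pos: [613.9, 171.1, 157.1]
eef_rot: [1.568, 0.837, 0.513]
wrist_force: [0.4, 1.2, 0.1]
finger_gap: 40.1
```

```bash
python3 st.py
```

```text
13.5 [-13.11 -59.74 157.1 ] zline 157.29759011145632 [0.4  1.15 0.12] 40.10459882397858
[ 0.1291509   0.00337103 -0.03195973] [0.1  0.25 1.88 0.73 0.41 0.57]
```

>>> play_rows(motion=[0,0,0,-0.0023,-0.002,0,0.3,0,0,0,-0.0015,-0.0013,0,0.3,0,0,0,0,0,0,0.3])

```text
clock: 13.8
eef_pos: [609.2, 168.4, 157.8]
eef_rot: [1.568, 0.837, 0.513]
wrist_force: [0.1, 0.4, -0.3]
finger_gap: 39.6
```

```bash
python3 st.py; python3 look.py w7; cd pics; python3 -c "
import cv2;p=cv2.imread('w7.png');cv2.imwrite('w7c.png',cv2.resize(p[150:360,180:390],None,fx=2.8,fy=2.8,interpolation=cv2.INTER_CUBIC))"; cd ..; python3 - <<'E'
from h import *
Q=irk(np.load("cl_w7.npy")); p=cv2.imread("pics/w7.png")
for u in (283,285,287):
    print(u,[(v,)+tuple(np.round(Q[v,u],1).tolist()) for v in range(190,306,4)])
E
```

```text
13.8 [-18.55 -59.79 157.84] zline 157.97757241039423 [ 0.09  0.39 -0.32] 39.64577425475373
[ 0.12774465  0.00945865 -0.03916746] [0.09 0.24 1.9  0.74 0.42 0.56]
13.8 [609.2 168.4 157.8] [0.09 0.24 1.9  0.74 0.42 0.56] 39.64577425475373 [ 0.09  0.39 -0.32]
rack [-18.6 -59.8 157.8] x 42.04 yaw 29.385940210129224 z_t [ 0.492 -0.87   0.002]
drift [0.08155178 0.04044898 0.00321074]
283 [(190, -2.6, -59.6, 202.2), (194, -20.3, -59.7, 227.3), (198, -22.5, -59.7, 227.8), (202, -23.6, -59.7, 226.3), (206, -23.2, -59.7, 222.2), (210, -15.3, -59.6, 203.7), (214, -17.9, -59.7, 204.4), (218, -20.2, -59.7, 204.4), (222, -22.5, -59.7, 204.8), (226, -30.8, -59.7, 217.7), (230, -32.6, -59.7, 217.6), (234, -34.1, -59.7, 216.7), (238, -34.3, -59.7, 212.8), (242, -34.8, -59.7, 209.2), (246, -35.6, -59.7, 206.3), (250, -31.7, -59.7, 190.7), (254, -32.5, -59.7, 187.0), (258, -32.5, -59.7, 180.6), (262, -32.6, -59.7, 174.2), (266, -32.6, -59.7, 167.1), (270, -32.9, -59.7, 160.3), (274, -33.5, -59.7, 153.9), (278, -33.6, -59.7, 145.0), (282, -34.0, -59.7, 136.8), (286, -34.0, -59.7, 125.8), (290, -9.8, -59.
[... 1009 characters left out ...]
.3), (206, -23.3, -61.4, 222.4), (210, -15.1, -61.7, 203.3), (214, -17.2, -61.7, 203.1), (218, -19.9, -61.6, 203.8), (222, -22.3, -61.6, 204.4), (226, -30.7, -61.5, 217.6), (230, -32.3, -61.5, 216.9), (234, -33.2, -61.5, 214.6), (238, -33.9, -61.5, 211.9), (242, -34.3, -61.5, 208.0), (246, -34.8, -61.6, 204.4), (250, -31.0, -61.8, 189.0), (254, -32.3, -61.8, 186.4), (258, -32.6, -61.9, 181.1), (262, -32.3, -61.9, 173.4), (266, -33.2, -62.0, 168.8), (270, -33.1, -62.1, 160.7), (274, -33.3, -62.2, 153.0), (278, -33.5, -62.3, 144.6), (282, -33.7, -62.4, 135.7), (286, -33.9, -62.5, 125.6), (290, -9.4, -63.9, 10.2), (294, -13.7, -63.8, 10.3), (298, -18.0, -63.8, 11.0), (302, -71.0, -60.9, 257.6)]
```

View pics/w7c.png

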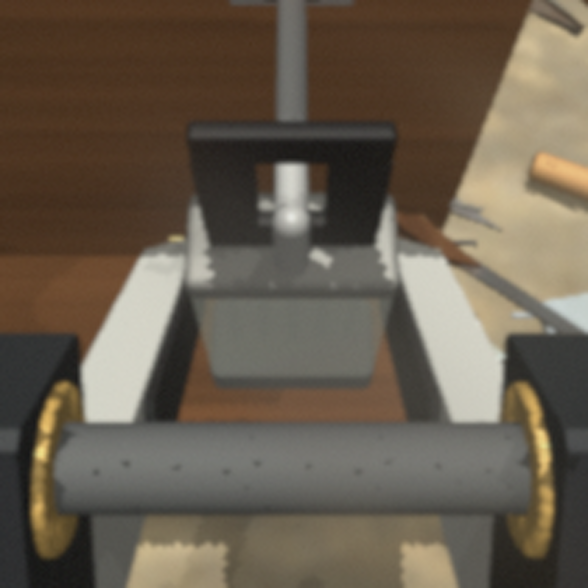

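>>> play_rows(motion=[0,0,0,-0.0022,-0.002,0,0.3,0,0,0,-0.0022,-0.002,0,0.3,0,0,0,0,0,0,0.3])

```text
clock: 14.15
eef_pos: [603.7, 165.4, 158.4]
eef_rot: [1.568, 0.837, 0.513]
wrist_force: [-0.6, -0.3, -0.9]
finger_gap: 39.9
```

```bash
python3 st.py
```

```text
14.15 [-24.79 -59.76 158.44] zline 158.75769011972957 [-0.63 -0.28 -0.85] 39.85095509859468
[ 0.13449927  0.00572292 -0.03882716] [0.09 0.23 1.91 0.75 0.42 0.54]
```

>>> play_rows(motion=[0,0,0,-0.0023,-0.002,0,0.3,0,0,0,0,0,0,0.3])

```text
clock: 14.35
eef_pos: [600.8, 163.7, 158.9]
eef_rot: [1.568, 0.837, 0.513]
wrist_force: [-0.6, -0.0, -0.7]
finger_gap: 39.9
```

>>> play_rows(motion=[0,0,0,-0.0023,-0.002,0,0.3,0,0,0,0,0,0,0.3])

```text
clock: 14.55
eef_pos: [598.0, 162.1, 159.3]
eef_rot: [1.568, 0.837, 0.513]
wrist_force: [0.0, -0.9, -0.3]
finger_gap: 39.9
```

```bash
python3 st.py; python3 look.py w8; cd pics; python3 -c "
import cv2;p=cv2.imread('w8.png');cv2.imwrite('w8c.png',cv2.resize(p[150:360,180:390],None,fx=2.8,fy=2.8,interpolation=cv2.INTER_CUBIC))"
```

```text
14.55 [-31.41 -59.76 159.26] zline 159.58533357262093 [ 0.01 -0.91 -0.29] 39.93981792915963
[ 0.13188901  0.00603793 -0.04007498] [0.08 0.21 1.93 0.75 0.42 0.53]
14.55 [598.  162.1 159.3] [0.08 0.21 1.93 0.75 0.42 0.53] 39.93981792915963 [ 0.01 -0.91 -0.29]
rack [-31.4 -59.8 159.3] x 42.04 yaw 29.391052351641676 z_t [ 0.492 -0.87   0.002]
drift [0.12787093 0.04755056 0.03892688]
```

View pics/w8c.png

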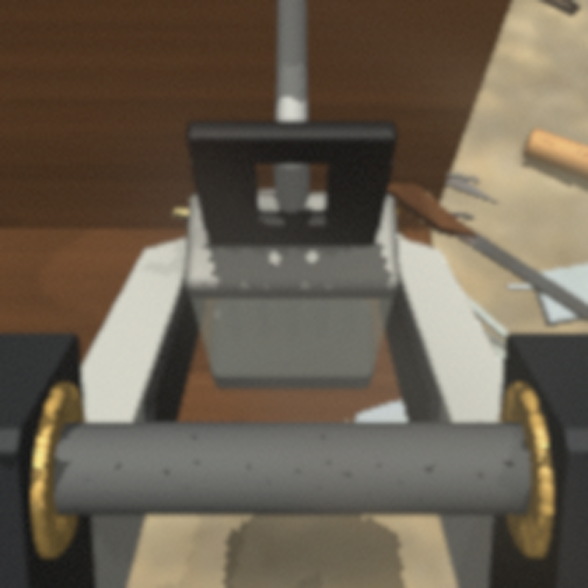

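>>> play_rows(motion=[0,0,0,-0.0023,-0.0021,0,0.3,0,0,0,0,0,0,0.3])

```text
clock: 14.8
eef_pos: [595.2, 160.5, 159.6]
eef_rot: [1.568, 0.837, 0.513]
wrist_force: [-0.3, -0.5, 0.2]
finger_gap: 39.9
```

>>> play_rows(motion=[0,0,0,-0.0021,-0.0022,0,0.3,0,0,0,-0.0021,-0.0022,0,0.3])

```text
clock: 15.0
eef_pos: [589.7, 157.5, 159.8]
eef_rot: [1.568, 0.837, 0.513]
wrist_force: [-0.1, 0.1, -0.5]
finger_gap: 39.8
```

```bash
python3 st.py; python3 look.py w9; cd pics; python3 -c "
import cv2;p=cv2.imread('w9.png');cv2.imwrite('w9c.png',cv2.resize(p[150:360,180:390],None,fx=2.8,fy=2.8,interpolation=cv2.INTER_CUBIC))"
```

```text
15.0 [-40.88 -59.76 159.78] zline 160.76873874460148 [-0.05  0.15 -0.55] 39.75831046180407
[ 0.13879798  0.00177001 -0.04774795] [0.07 0.19 1.95 0.77 0.42 0.51]
15.0 [589.7 157.5 159.8] [0.07 0.19 1.95 0.77 0.42 0.51] 39.75831046180407 [-0.05  0.15 -0.55]
rack [-40.9 -59.8 159.8] x 42.05 yaw 29.397443556847616 z_t [ 0.492 -0.87   0.002]
drift [0.2641072  0.13734625 0.02347889]
```

View pics/w9c.png

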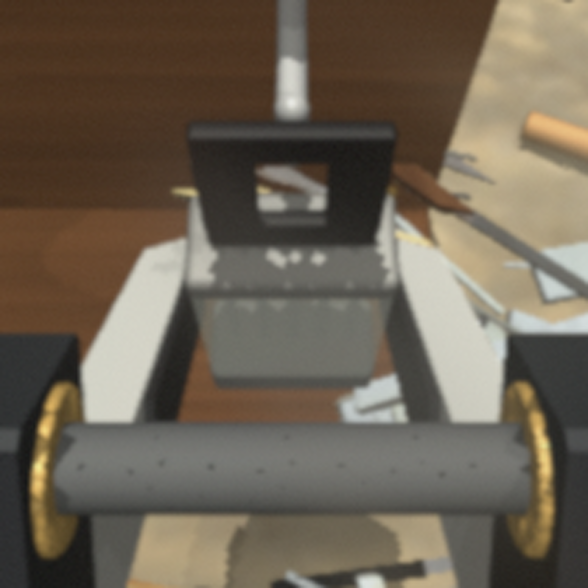

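>>> play_rows(motion=[0,0,0,-0.0035,-0.0039,0,0.3,0,0,0,-0.007,-0.0078,0,0.3,0,0,0,-0.01,-0.011,0,0.3,0,0,0,-0.01,-0.011,0,0.3,0,0,0,-0.01,-0.011,0,0.3])

```text
clock: 15.55
eef_pos: [533.6, 126.2, 159.5]
eef_rot: [1.568, 0.837, 0.514]
wrist_force: [0.0, -0.1, -1.6]
finger_gap: 39.5
```

```bash
python3 - <<'E'
from h import *
P,Rc,s=cur(); print(s["clock"],P,np.round(irk(P),1),s["finger_gap"],s["wrist_force"],s["joints"])
T=np.array(camera_params("wrist")["T"]); C=np.linalg.inv(np.vstack([np.c_[Rc,P],[0,0,0,1]]))@T; np.save("C.npy",C)
H=np.array([536,-42,28])
for tgt in ([440,100,180],[430,60,190],[420,80,180],[440,120,170]):
  for yaw in (-6,5,15):
    Rt=toolR(np.radians(42),-1,np.radians(yaw)); TT=np.vstack([np.c_[Rt,tgt],[0,0,0,1]])@C
    print(tgt,yaw,proj("wrist",H,TT).round())
E
```

```text
15.55 [533.55937284 126.23553416 159.5134528 ] [-105.1  -59.4  159.5] 39.53205636523579 [ 1.23154699e-03 -7.58597542e-02 -1.55062724e+00] [1.43667482e-03 6.49909889e-02 2.09878050e+00 8.47780803e-01
 4.53303160e-01 3.77860746e-01]
[440, 100, 180] -6 [388. 209.]
[440, 100, 180] 5 [407. 229.]
[440, 100, 180] 15 [422. 250.]
[430, 60, 190] -6 [354. 209.]
[430, 60, 190] 5 [371. 223.]
[430, 60, 190] 15 [386. 238.]
[420, 80, 180] -6 [369. 197.]
[420, 80, 180] 5 [389. 213.]
[420, 80, 180] 15 [406. 231.]
[440, 120, 170] -6 [407. 204.]
[440, 120, 170] 5 [428. 227.]
[440, 120, 170] 15 [444. 252.]
```

```bash
python3 - <<'E'
from h import *
Rt=toolR(np.radians(42),-1,np.radians(-6)); plan([440,100,185],Rt,11,0.3)
E
```

```text
rows 11 end err [-0.3 -0.4 -0. ] [-0.01 -0.02 -0.02]
[0.042,-0.038,0,-0.007,-0.005,-0.002,0.3,0.042,-0.038,0,-0.008,-0.005,-0.002,0.3,0.042,-0.038,0,-0.008,-0.005,-0.001,0.3,0.042,-0.038,0,-0.008,-0.005,-0.001,0.3,0.042,-0.037,0,-0.008,-0.005,0,0.3,0.042,-0.038,0,-0.007,-0.005,0,0.3,0.042,-0.037,0,-0.007,-0.005,0.001,0.3,0.042,-0.038,0,-0.008,-0.005,0.001,0.3,0.042,-0.037,0,-0.007,-0.005,0.002,0.3,0.042,-0.038,-0.001,-0.007,-0.004,0.003,0.3,0.042,-0.037,0,-0.008,-0.005,0.003,0.3]
```

>>> play_rows(motion=[0.042,-0.038,0,-0.007,-0.005,-0.002,0.3,0.042,-0.038,0,-0.008,-0.005,-0.002,0.3,0.042,-0.038,0,-0.008,-0.005,-0.001,0.3,0.042,-0.038,0,-0.008,-0.005,-0.001,0.3,0.042,-0.037,0,-0.008,-0.005,0,0.3,0.042,-0.038,0,-0.007,-0.005,0,0.3,0.042,-0.037,0,-0.007,-0.005,0.001,0.3,0.042,-0.038,0,-0.008,-0.005,0.001,0.3,0.042,-0.037,0,-0.007,-0.005,0.002,0.3,0.042,-0.038,-0.001,-0.007,-0.004,0.003,0.3,0.042,-0.037,0,-0.008,-0.005,0.003,0.3,0,0,0,0,0,0,0.3,0,0,0,0,0,0,0.3])

```text
clock: 16.85
eef_pos: [432.1, 94.1, 183.0]
eef_rot: [1.571, 0.838, -0.1]
wrist_force: [0.2, -0.1, -1.0]
finger_gap: 39.9
```

```bash
python3 look.py w10 holder pocket_floor bur_box; sed -i 's/for ns in.*/for ns in (["w10"],["w10","scene","side"]):/' fith.py; python3 fith.py
```

```text
16.85 [432.1  94.1 183. ] [ 0.29 -0.24  2.31 -0.61  0.45  2.43] 39.88202597363548 [ 0.16 -0.12 -0.97]
rack [-209.3  -37.6  183. ] x 41.98 yaw -5.756954178517607 z_t [-0.1   -0.995  0.   ]
drift [0.09179851 0.10271661 0.063967  ]
holder 0.67 [ 5.345e+02 -3.780e+01  4.000e-01] [-184.8 -202.7    0.4] [374. 217.]
pocket_floor 0.7 [535.8 -46.9   5.9] [-188.2 -211.4    5.9] [381. 214.]
bur_box 0.87 [426.1  96.7 145.4] [-213.2  -32.4  145.4] [281. 275.]
bur_box 0.41 [354.8  26.2  -2.3] [-310.   -58.8   -2.3] [355. 373.]
['w10'] [536.4 -41.5] 172.71108558265004 -551.7435397519837 1147
['w10', 'scene', 'side'] [536.2 -41.4] 173.16403610064222 -754.9274514480954 1659
```

View pics/w10.png

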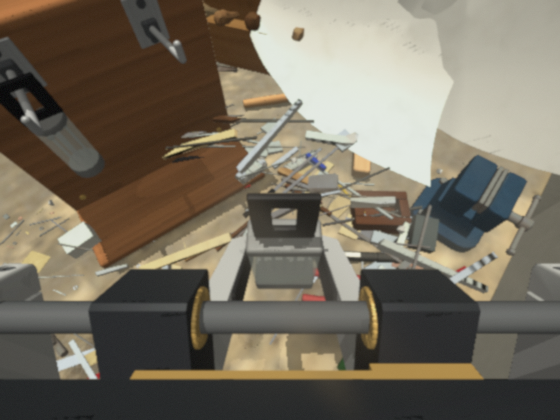

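```bash
python3 - <<'E'
from h import *
p=cv2.imread("pics/w10.png"); T=np.load("w10T.npy")
def draw(p,n,T,x,y,yaw,col,s=4,off=(0,0)):
    for (a,b,z) in ((25,35,28),(13,23,28)):
        q=[]
        for i,j in ((1,1),(-1,1),(-1,-1),(1,-1)):
            c,s_=np.cos(yaw),np.sin(yaw); X=np.array([x+c*a*i-s_*b*j,y+s_*a*i+c*b*j,z]); q.append((proj(n,X,T)-off)*s)
        cv2.polylines(p,[np.round(q).astype(int)],True,col,1)
crop=cv2.resize(p[170:260,320:440],None,fx=6,fy=6,interpolation=cv2.INTER_CUBIC)
a=crop.copy(); draw(a,"wrist",T,536.3,-41.5,np.radians(-7),(0,255,0),6,(320,170))
cv2.imwrite("pics/w10o.png",a)
# box in hand; in frame of tool heading yaw
P=np.array([432.1,94.1,183.0]); W=np.load("cl_w10.npy"); yw=np.radians(-5.76)
d=W-P; c,s=np.cos(yw),np.sin(yw); L=np.stack([c*d[...,0]+s*d[...,1],-s*d[...,0]+c*d[...,1],d[...,2]],-1)
m=(abs(L[...,0]+5)<25)&(abs(L[...,1])<19)&(L[...,2]>-45)&(L[...,2]<80)
b=L[m]; print(len(b))
f=b[(b[:,2]>-35)&(b[:,2]<28)]; A=np.c_[f[:,1],f[:,2],np.ones(len(f))]; 
for _ in range(4):
    k=np.linalg.lstsq(A,f[:,0],rcond=None)[0]; e=abs(f[:,0]-A@k)<1.5; f=f[e];A=A[e]
print("front face x=",k,len(f)); 
t=b[(abs(b[:,2]-32)<4)&(abs(b[:,1])<15)]; print("top z",np.percentile(t[:,2],[5,25,50,75,95]),"x",np.percentile(t[:,0],[2,98]),len(t))
A=np.c_[t[:,0],t[:,1],np.ones(len(t))]; print("top plane",np.linalg.lstsq(A,t[:,2],rcond=None)[0])
g=b[(b[:,2]>45)]; print("tab top z",np.percentile(g[:,2],[95,99]),"x",np.percentile(g[:,0],[5,50,95]))
wide=(abs(L[...,0]+5)<25)&(abs(L[...,1])<30)&(L[...,2]>25)&(L[...,2]<38); q=L[wide]; print("y",np.percentile(q[:,1],[1,99]))
q=L[(abs(L[...,1])<30)&(L[...,2]>45)&(L[...,2]<75)&(abs(L[...,0])<25)]; print("tab y",np.percentile(q[:,1],[1,99]))
np.save("L.npy",L)
# obstacle heights around holder
H={}
for n in ("scene","side","w10"):
    q=np.load(f"cl_{n}.npy").reshape(-1,3); dd=q-np.array([536.3,-41.5,0]); c,s=np.cos(np.radians(-7)),np.sin(np.radians(-7))
    hx=c*dd[:,0]+s*dd[:,1]; hy=-s*dd[:,0]+c*dd[:,1]
    if n=="w10": ok=(q[:,2]<100)
    else: ok=q[:,2]<200
    for X,Y,Z in zip(hx[ok],hy[ok],q[ok,2]):
        if -150<X<60 and -120<Y<100: kk=(int(X//30*30),int(Y//30*30)); H.setdefault(kk,[]).append(Z)
for X in range(-150,60,30): print(X,[int(np.percentile(H[(X,Y)],98)) if (X,Y) in H else None for Y in range(-120,100,30)])
E
```

```text
6304
front face x= [-2.44767045e-03  2.76265820e-02 -1.44447190e+01] 2029
top z [29.62757029 31.09168516 31.63246393 32.25615637 34.60203523] x [-14.01581379   5.45727248] 1324
top plane [5.99752212e-02 5.79565040e-04 3.22449143e+01]
tab top z [70.084598   70.47713148] x [-5.34066432 -4.60555548 -1.47086534]
y [-28.80437372  28.78195098]
tab y [-15.22721838  16.10156535]
-150 [1, 1, 17, 44, 38, 32, 7, 2]
-120 [29, 50, 51, 47, 35, 33, 11, 11]
-90 [60, 55, 50, 53, 56, 14, 12, 11]
-60 [86, 72, 60, 56, 55, 13, 13, 11]
-30 [87, 86, 64, 54, 52, 48, 53, 50]
0 [87, 86, 54, 29, 49, 53, 54, 50]
30 [86, 56, 55, 51, 50, 32, 54, 54]
```

View pics/w10o.png

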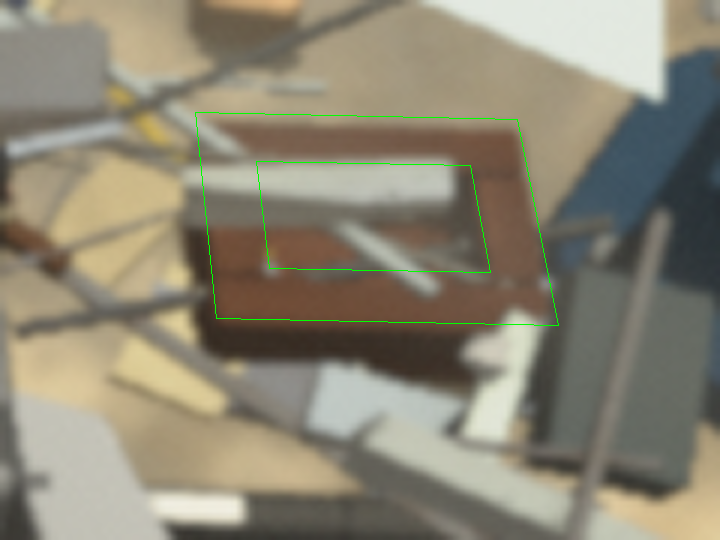

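```bash
cat > place.py <<'E'
from h import *
yw=np.radians(-5.76); Rg=toolR(np.radians(41.98),-1,yw)
c,s=np.cos(yw),np.sin(yw); Rz=np.array([[c,-s,0],[s,c,0],[0,0,1]])
bt=Rg.T@(Rz@np.array([-5.54,0.2,-39.7]))   # box bottom centre in tool, mm
bz=Rg.T@(Rz@np.array([0.0276,0,1])); bz/=np.linalg.norm(bz)
HX,HY,HYAW=536.3,-41.5,-7.0; TH=43.6
def target(h,hx=None,hy=None,yaw=None):
    hx=HX if hx is None else hx; hy=HY if hy is None else hy; yaw=HYAW if yaw is None else yaw
    Rt=toolR(np.radians(TH),-1,np.radians(yaw)); return np.array([hx,hy,8+h])-Rt@bt,Rt
def box():
    P,Rc,s=cur(); return P+Rc@bt, Rc@bz, s
E
python3 - <<'E'
from place import *
print(bt,box()[:2])
P1,R1=target(110); print(P1); plan(P1,R1,12,0.3,dec=4)
E
```

```text
[ 25.80657431 -30.67250108  -0.2       ] (array([426.97893613,  94.52648407, 143.1918729 ]), array([ 0.02778127, -0.00260463,  0.99961063]))
[540.65815828 -42.23661652 157.84075115]
rows 12 end err [ 0. -0.  0.] [-0.  0. -0.]
[0.0012,-0.0011,0.0024,0.0083,0.0061,0.0104,0.3,0.0012,-0.0011,0.0024,0.0084,0.0061,0.0103,0.3,0.0012,-0.0011,0.0024,0.0084,0.0061,0.0103,0.3,0.0013,-0.0011,0.0024,0.0084,0.0061,0.0103,0.3,0.0012,-0.0011,0.0024,0.0084,0.0061,0.0103,0.3,0.0013,-0.0011,0.0024,0.0084,0.0061,0.0103,0.3,0.0012,-0.0011,0.0024,0.0085,0.0061,0.0103,0.3,0.0013,-0.0012,0.0024,0.0085,0.0061,0.0102,0.3,0.0012,-0.0011,0.0023,0.0085,0.0061,0.0102,0.3,0.0013,-0.0012,0.0024,0.0086,0.0061,0.0102,0.3,0.0012,-0.0011,0.0023,0.0086,0.006,0.0102,0.3,0.0013,-0.0012,0.0024,0.0086,0.0061,0.0102,0.3]
```

>>> play_rows(motion=[0.0012,-0.0011,0.0024,0.0083,0.0061,0.0104,0.3,0.0012,-0.0011,0.0024,0.0084,0.0061,0.0103,0.3,0.0012,-0.0011,0.0024,0.0084,0.0061,0.0103,0.3,0.0012,-0.0011,0.0024,0.0084,0.0061,0.0103,0.3,0.0012,-0.0011,0.0024,0.0084,0.0061,0.0103,0.3,0.0012,-0.0011,0.0024,0.0084,0.0061,0.0103,0.3,0.0012,-0.0011,0.0024,0.0085,0.0061,0.0103,0.3,0.0012,-0.0011,0.0024,0.0085,0.0061,0.0102,0.3,0.0012,-0.0011,0.0023,0.0085,0.0061,0.0102,0.3,0.0012,-0.0012,0.0024,0.0086,0.0061,0.0102,0.3,0.0012,-0.0011,0.0023,0.0086,0.006,0.0102,0.3,0,0,0,0,0,0,0.3,0,0,0,0,0,0,0.3])

```text
clock: 18.35
eef_pos: [537.2, -40.3, 156.8]
eef_rot: [1.565, 0.812, -0.125]
wrist_force: [0.4, 0.9, -0.2]
finger_gap: 39.6
```

```bash
python3 look.py w11 holder pocket_floor; python3 - <<'E'
from place import *
b,z,s=box(); print("box",b,z)
P1,R1=target(50); plan(P1,R1,6,0.3,dec=4)
E
```

```text
18.35 [537.2 -40.3 156.8] [-0.15  0.02  2.17  0.09  0.2   1.45] 39.60484749581183 [ 0.4   0.86 -0.15]
rack [-183.7 -206.2  156.8] x 43.48 yaw -7.188261411529125 z_t [-0.121 -0.993  0.004]
drift [0.05076771 0.17349536 0.09401878]
holder 0.72 [533.9 -38.4  -3.2] [-185.7 -203.    -3.2] [282. 308.]
pocket_floor 0.86 [534.  -46.    9.1] [-189.3 -209.7    9.1] [289. 305.]
pocket_floor 0.17 [533.5 -40.  208.8] [-186.8 -204.2  208.8] [285. 214.]
box [532.70708371 -39.08387416 117.43038167] [0.00120748 0.00375541 0.99999222]
rows 6 end err [-0. -0. -0.] [-0. -0.  0.]
[0.0007,0.0002,0.0002,0.0076,-0.0064,0.0003,0.3,0.0007,0.0003,0.0002,0.0076,-0.0064,0.0003,0.3,0.0007,0.0002,0.0003,0.0076,-0.0063,0.0003,0.3,0.0007,0.0003,0.0002,0.0076,-0.0064,0.0004,0.3,0.0006,0.0002,0.0003,0.0076,-0.0063,0.0003,0.3,0.0007,0.0003,0.0002,0.0077,-0.0064,0.0004,0.3]
```

View pics/w11.png

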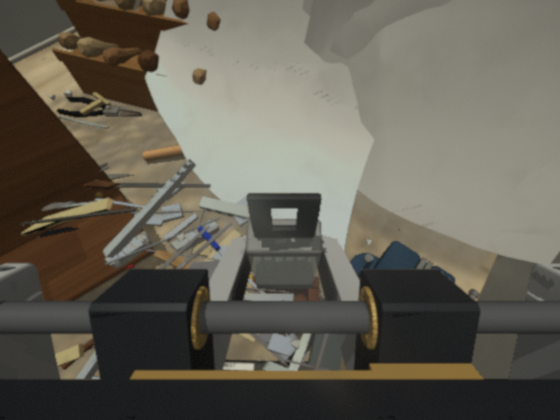

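```bash
cat > kin.py <<'E'
from h import *
from scipy.optimize import least_squares
D=[([1.122,0.3005,1.5216,0,1.3207,-.0666],[204.8,510.15,204.9]),
([0.064,-0.162,2.181,0.478,0.58,-2.288],[456.6,134.0,192.4]),
([0.08,0.1,2.04,0.69,0.42,-2.55],[548.6,153,162.4]),
([0.03,-0.08,2.09,0.59,0.55,0.46],[509.1,130.3,213.7]),
([0.12,0.33,1.82,0.74,0.38,0.57],[639,185.9,140.3]),
([0.12,0.3,1.82,0.69,0.41,0.62],[634.1,182.7,155.9]),
([0.0014,0.065,2.0988,0.8478,0.4533,0.3779],[533.56,126.24,159.5]),
([0.29,-.24,2.31,-.61,.45,2.43],[432.1,94.1,183.0]),
([-.15,.02,2.17,.09,.2,1.45],[537.2,-40.3,156.8])]
def ry(a): return R.from_euler("y",a).as_matrix()
def rz(a): return R.from_euler("z",a).as_matrix()
def fk(q,p):
    a1,h,a2,a3,d4,L,o2=p
    R1=rz(q[0]); P=R1@np.array([a1,0,h]); R2=R1@ry(q[1]); P=P+R2@np.array([o2,0,a2])
    R3=R2@ry(q[2]); P=P+R3@np.array([a3,0,d4]); R4=R3@rz(q[3]); R5=R4@ry(q[4]); R6=R5@rz(q[5]); return P+R6@np.array([0,0,L]),R6
def res(p): return np.concatenate([fk(q,p)[0]-np.array(P) for q,P in D])
if __name__=="__main__":
    for sgn in (1,):
        best=None
        for s in range(30):
            rng=np.random.default_rng(s); x0=[rng.uniform(0,150),rng.uniform(100,400),rng.uniform(200,500),rng.uniform(-100,100),rng.uniform(200,500),rng.uniform(150,350),0]
            r=least_squares(res,x0); best=r if best is None or r.cost<best.cost else best
        print(best.cost,np.round(best.x,1),np.round(best.fun,1).reshape(-1,3))
        np.save("kp.npy",best.x)
E
python3 kin.py
```

```text
3632.1024653068307 [-105.5  423.6  450.2  150.4  570.5  365.    -1.8] [[ 29.8 -22.9  -3.3]
 [  3.9 -12.3   0. ]
 [ -1.9 -14.1  -1.2]
 [ 10.9  -8.5   4. ]
 [  8.1 -15.9   2.4]
 [ 11.  -11.6   1.7]
 [ -9.7  -5.6  -1.2]
 [ 16.4 -55.2   0.7]
 [-13.7 -32.2  -3.1]]
```

```bash
cat > kin.py <<'E'
from h import *
from scipy.optimize import least_squares
exec(open("kin_data.py").read())
def ry(a): return R.from_euler("y",a).as_matrix()
def rz(a): return R.from_euler("z",a).as_matrix()
def fk(q,p,s4=-1):
    a1,h,a2,a3,d4,L,o1,b,d5=p
    R1=rz(q[0]+o1); P=R1@np.array([a1,b,h]); R2=R1@ry(q[1]); P=P+R2@np.array([0,0,a2])
    R3=R2@ry(q[2]); P=P+R3@np.array([a3,0,d4]); R4=R3@rz(s4*q[3]); R5=R4@ry(q[4]); P=P+R5@np.array([d5,0,0]); return P+R5@np.array([0,0,L]),R5
def res(p,s4): return np.concatenate([fk(q,p,s4)[0]-np.array(P) for q,P in D])
if __name__=="__main__":
    for s4 in (1,-1):
        best=None
        for s in range(20):
            rng=np.random.default_rng(s); x0=[rng.uniform(0,150),rng.uniform(100,400),rng.uniform(200,500),rng.uniform(-100,100),rng.uniform(200,500),rng.uniform(150,350),0,0,0]
            r=least_squares(res,x0,args=(s4,)); best=r if best is None or r.cost<best.cost else best
        print(s4,best.cost,np.round(best.x,2),np.round(best.fun,1).reshape(-1,3).tolist())
        if s4==-1 or True: np.save(f"kp{s4}.npy",best.x)
E
cat > kin_data.py <<'E'
D=[([1.122,0.3005,1.5216,0,1.3207,-.0666],[204.8,510.15,204.9]),
([0.064,-0.162,2.181,0.478,0.58,-2.288],[456.6,134.0,192.4]),
([0.08,0.1,2.04,0.69,0.42,-2.55],[548.6,153,162.4]),
([0.03,-0.08,2.09,0.59,0.55,0.46],[509.1,130.3,213.7]),
([0.12,0.33,1.82,0.74,0.38,0.57],[639,185.9,140.3]),
([0.12,0.3,1.82,0.69,0.41,0.62],[634.1,182.7,155.9]),
([0.0014,0.065,2.0988,0.8478,0.4533,0.3779],[533.56,126.24,159.5]),
([0.29,-.24,2.31,-.61,.45,2.43],[432.1,94.1,183.0]),
([-.15,.02,2.17,.09,.2,1.45],[537.2,-40.3,156.8])]
E
python3 kin.py
```

```text
1 23.022369415275644 [-8.6700e+00  2.2995e+02  4.2269e+02  4.1810e+01  4.5514e+02  2.7508e+02
  2.0000e-02  2.7420e+01 -1.6400e+00] [[-0.2, -0.8, 0.0], [0.0, -0.5, 0.2], [-0.2, -1.4, -0.0], [-0.2, 0.3, -1.0], [1.8, -1.5, 3.1], [1.5, 2.0, 1.4], [-1.3, 0.2, -0.7], [1.6, 1.1, -1.0], [-2.4, 1.2, -2.1]]
-1 2584.783307961245 [ 5.9600e+00 -4.1874e+02  3.2260e+02 -4.0042e+02  2.2304e+02  2.0000e+01
 -1.1000e-01  9.8310e+01 -1.3977e+02] [[8.8, 13.4, -3.3], [3.4, -9.5, 15.8], [11.8, 2.7, -6.0], [-25.2, -11.4, 0.1], [-15.5, -1.0, -3.7], [-23.1, -3.8, -0.9], [28.4, -2.3, -29.0], [-12.4, 12.5, 3.0], [14.7, 5.7, 24.0]]
```

```bash
cat > ik.py <<'E'
from place import *
from kin import fk
p=np.load("kp1.npy")
def ik(P,xd,q0):
    # 5 dof: position + axis direction
    def f(q): 
        X,Rr=fk(q,p,1); return np.r_[(X-P),300*(Rr[:,2]-xd)]
    r=least_squares(f,q0); return r.x,np.abs(r.fun).max()
from scipy.optimize import least_squares
if __name__=="__main__":
    import place
    q=np.array([-.15,.02,2.17,.09,.2,0])
    for TH in (43.6,35,30,25):
        place.TH=TH
        q=np.array([-.15,.02,2.17,.09,.3,0])
        for h in (110,80,50,25,0):
            P,Rt=target(h); x,e=ik(P,Rt[:,0],q); print(TH,h,np.round(P),np.round(x[:5],2),round(e,2)); q=x
E
python3 ik.py
```

```text
43.6 110 [541. -42. 158.] [-0.15  0.03  2.16  0.03  0.2 ] 0.0
43.6 80 [541. -42. 128.] [-0.15  0.09  2.18  0.06  0.11] 0.0
43.6 50 [541. -42.  98.] [-0.15  0.16  2.2   0.24  0.03] 0.0
43.6 25 [541. -42.  73.] [-0.15  0.22  2.21 -0.15 -0.05] 0.0
43.6 0 [541. -42.  48.] [-0.15  0.29  2.21 -0.06 -0.12] 0.0
35 110 [547. -43. 157.] [-0.15  0.07  2.04  0.01  0.42] 0.0
35 80 [547. -43. 127.] [-0.15  0.12  2.07  0.02  0.34] 0.0
35 50 [547. -43.  97.] [-0.15  0.18  2.09  0.02  0.26] 0.0
35 25 [547. -43.  72.] [-0.15  0.23  2.1   0.03  0.2 ] 0.0
35 0 [547. -43.  47.] [-0.15  0.29  2.11  0.04  0.13] 0.0
30 110 [550. -43. 156.] [-0.15  0.1   1.98  0.01  0.54] 0.0
30 80 [550. -43. 126.] [-0.15  0.15  2.    0.01  0.47] 0.0
30 50 [550. -43.  96.] [-0.15  0.2   2.02  0.01  0.39] 0.0
30 25 [550. -43.  71.] [-0.15  0.25  2.04  0.01  0.33] 0.0
30 0 [550. -43.  46.] [-0.15  0.3   2.05  0.02  0.27] 0.0
25 110 [553. -44. 154.] [-0.15  0.14  1.91  0.01  0.66] 0.0
25 80 [553. -44. 124.] [-0.15  0.19  1.93  0.01  0.59] 0.0
25 50 [553. -44.  94.] [-0.15  0.24  1.95  0.01  0.52] 0.0
25 25 [553. -44.  69.] [-0.15  0.28  1.97  0.01  0.46] 0.0
25 0 [553. -44.  44.] [-0.15  0.33  1.98  0.01  0.4 ] 0.0
```

```bash
python3 - <<'E'
import place
from place import *
place.TH=37
P1,R1=target(60,535.1,-41.35); print(P1); plan(P1,R1,8,0.3,dec=4)
E
```

```text
[543.9741641  -42.64111231 107.06921858]
rows 8 end err [-0.  0. -0.] [-0.  0.  0.]
[0.0005,0.0002,-0.0142,0.0052,-0.0037,0.0002,0.3,0.0005,0.0002,-0.0142,0.0052,-0.0036,0.0003,0.3,0.0005,0.0002,-0.0142,0.0053,-0.0035,0.0002,0.3,0.0005,0.0002,-0.0142,0.0053,-0.0035,0.0003,0.3,0.0005,0.0002,-0.0142,0.0054,-0.0034,0.0003,0.3,0.0005,0.0002,-0.0143,0.0054,-0.0033,0.0002,0.3,0.0005,0.0003,-0.0142,0.0054,-0.0032,0.0003,0.3,0.0005,0.0002,-0.0143,0.0055,-0.0031,0.0002,0.3]
```

>>> play_rows(motion=[0.0005,0.0002,-0.0142,0.0052,-0.0037,0.0002,0.3,0.0005,0.0002,-0.0142,0.0052,-0.0036,0.0003,0.3,0.0005,0.0002,-0.0142,0.0053,-0.0035,0.0002,0.3,0.0005,0.0002,-0.0142,0.0053,-0.0035,0.0003,0.3,0.0005,0.0002,-0.0142,0.0054,-0.0034,0.0003,0.3,0.0005,0.0002,-0.0143,0.0054,-0.0033,0.0002,0.3,0.0005,0.0003,-0.0142,0.0054,-0.0032,0.0003,0.3,0.0005,0.0002,-0.0143,0.0055,-0.0031,0.0002,0.3,0,0,0,0,0,0,0.3,0,0,0,0,0,0,0.3])

```text
clock: 19.5
eef_pos: [544.1, -41.7, 102.1]
eef_rot: [1.571, 0.936, -0.12]
wrist_force: [-0.5, 0.6, -2.1]
finger_gap: 40.0
```

```bash
cat > pst.py <<'E'
import place,sys
from place import *
place.TH=float(sys.argv[2]) if len(sys.argv)>2 else 37
b,z,s=box(); c,sn=np.cos(np.radians(HYAW)),np.sin(np.radians(HYAW)); d=b-np.array([HX,HY,8])
P,Rc,_=cur()
print(s["clock"],"box in holder",np.round([c*d[0]+sn*d[1],-sn*d[0]+c*d[1],d[2]],2),"boxz",np.round(z,3),"tilt",np.degrees(np.arccos(-Rc[2,0])),"yaw",np.degrees(np.arctan2(Rc[1,0],Rc[0,0])),"j",np.round(s["joints"],2),"F",np.round(s["wrist_force"],1),"M",np.round(s["moment"],2),s["finger_gap"])
h=float(sys.argv[1]); n=int(sys.argv[3]) if len(sys.argv)>3 else 5
P1,R1=target(h,535.1,-41.35); plan(P1,R1,n,0.3,dec=4)
E
python3 pst.py 30
python3 - <<'E'
from h import *
for n in ("side","scene"):
    p,d=camera(n); cv2.imwrite(f"pics/{n}12.png",p); np.save(f"{n}12.npy",d)
    q=proj(n,[536,-42,60]).astype(int); print(q); y0,x0=max(q[1]-60,0),max(q[0]-75,0)
    cv2.imwrite(f"pics/{n}12c.png",cv2.resize(p[y0:y0+120,x0:x0+150],None,fx=5,fy=5,interpolation=cv2.INTER_CUBIC))
E
```

```text
19.5 box in holder [-1.68  0.92 55.17] boxz [ 0.124 -0.015  0.992] tilt 36.36429545008967 yaw -6.897100379169781 j [-0.15  0.16  2.11  0.08  0.24  1.46] F [-0.5  0.6 -2.1] M [0.   0.5  0.02] 40.03213550891998
rows 5 end err [-0.  0.  0.] [ 0.  0. -0.]
[0.0002,-0.0002,0.0022,0.004,-0.003,0.0002,0.3,0.0002,-0.0002,0.0022,0.004,-0.003,0.0002,0.3,0.0002,-0.0002,0.0022,0.0041,-0.003,0.0002,0.3,0.0002,-0.0002,0.0022,0.004,-0.003,0.0002,0.3,0.0002,-0.0003,0.0023,0.004,-0.0029,0.0001,0.3]
[314 291]
[322 290]
```

View pics/side12c.png

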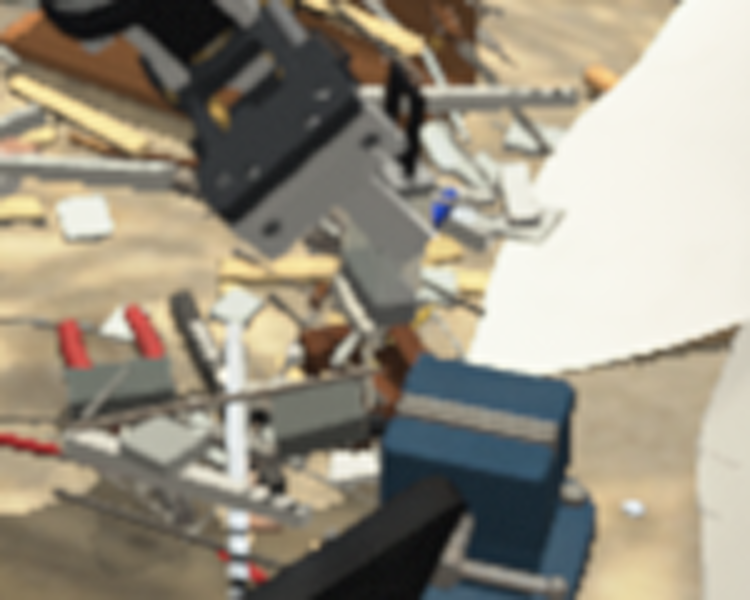

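View pics/scene12c.png

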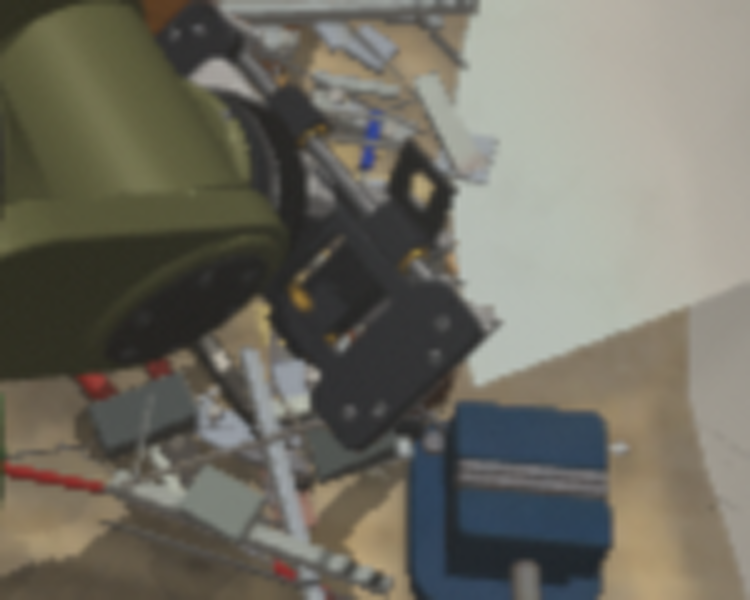

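>>> play_rows(motion=[0,0,0.0022,0.004,-0.003,0.0002,0.3,0,0,0.0022,0.004,-0.003,0.0002,0.3,0,0,0.0022,0.004,-0.003,0.0002,0.3,0,0,0.0022,0.004,-0.003,0.0002,0.3,0,0,0,0,0,0,0.3])

```text
clock: 20.1
eef_pos: [543.6, -42.5, 80.9]
eef_rot: [1.571, 0.925, -0.121]
wrist_force: [-0.1, -0.4, -1.0]
finger_gap: 39.5
```

```bash
python3 pst.py 24 37 3; python3 look.py w13; python3 - <<'E'
from place import *
W=np.load("cl_w13.npy"); P,Rc,s=cur(); yw=np.arctan2(Rc[1,0],Rc[0,0])
d=W-P; c,sn=np.cos(yw),np.sin(yw); L=np.stack([c*d[...,0]+sn*d[...,1],-sn*d[...,0]+c*d[...,1],d[...,2]],-1)
f=L[(abs(L[...,0]+8)<25)&(abs(L[...,1])<17)&(L[...,2]>-35)&(L[...,2]<28)]
A=np.c_[f[:,1],f[:,2],np.ones(len(f))]
for _ in range(6):
    k=np.linalg.lstsq(A,f[:,0],rcond=None)[0]; e=abs(f[:,0]-A@k)<2; f=f[e];A=A[e]
print("front face",k,len(f))
b,z,_=box(); b=b-P; print("expected bottom L",c*b[0]+sn*b[1],-sn*b[0]+c*b[1],b[2],"slope",(c*z[0]+sn*z[1])/z[2])
E
sed -i 's/for ns in.*/for ns in (["w13"],):/' fith.py; python3 fith.py
```

```text
20.1 box in holder [-1.56  0.07 33.88] boxz [ 0.114 -0.014  0.993] tilt 36.98957835412022 yaw -6.908670977773943 j [-0.16  0.21  2.13  0.13  0.16  1.41] F [-0.1 -0.4 -1. ] M [0.06 0.52 0.08] 39.47166981300288
rows 3 end err [-0. -0. -0.] [ 0.  0. -0.]
[0.0004,-0.0003,0.0001,0.0027,-0.0019,0,0.3,0.0004,-0.0003,0,0.0027,-0.0019,0,0.3,0.0003,-0.0004,0.0001,0.0027,-0.0019,0.0001,0.3]
20.1 [543.6 -42.5  80.9] [-0.16  0.21  2.13  0.13  0.16  1.41] 39.47166981300288 [-0.09 -0.35 -0.95]
rack [-179.2 -211.4   80.9] x 36.99 yaw -6.908670977773943 z_t [-0.12  -0.993 -0.   ]
drift [0.1060957  0.00510358 0.34631924]
front face [-9.02185543e-04  1.15912803e-01 -1.46107390e+01] 1807
expected bottom L -8.963426059390946 0.20372577468608188 -39.06964408702183 slope 0.11496377635924945
['w13'] [538.3 -40. ] 178.89834768030715 -410.0244680941805 823
```

View pics/w13.png

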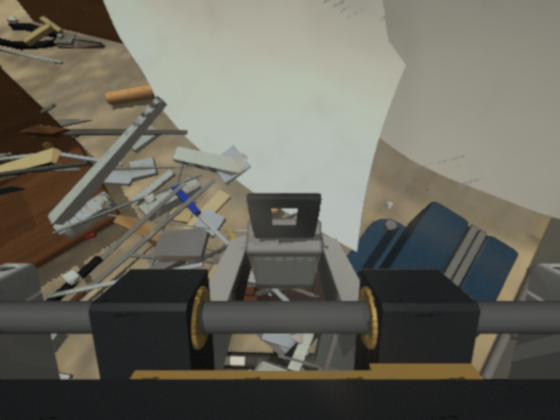

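```bash
python3 - <<'E'
from h import *
p=cv2.imread("pics/w13.png"); T=np.load("w13T.npy")
x0,y0,x1,y1,s=215,225,345,380,5
a=cv2.resize(p[y0:y1,x0:x1],None,fx=s,fy=s,interpolation=cv2.INTER_CUBIC)
yaw=np.radians(-7);c,sn=np.cos(yaw),np.sin(yaw)
for A,B,z,col in ((25,35,28,(0,255,0)),(13,23,28,(0,255,255))):
    q=[]
    for i,j in ((1,1),(-1,1),(-1,-1),(1,-1)):
        X=np.array([536.3+c*A*i-sn*B*j,-41.5+sn*A*i+c*B*j,z]); q.append((proj("wrist",X,T)-[x0,y0])*s)
    cv2.polylines(a,[np.round(q).astype(int)],True,col,1)
cv2.imwrite("pics/w13o.png",cv2.resize(a,None,fx=.77,fy=.77))
E
```

```text
(no output)
```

View pics/w13o.png

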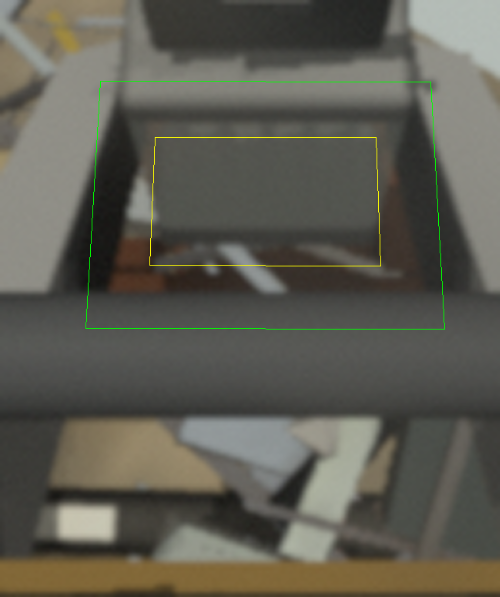

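>>> play_rows(motion=[0,0,0,0.0027,-0.0019,0,0.3,0,0,0,0.0027,-0.0019,0,0.3,0,0,0,0.0027,-0.0019,0,0.3,0,0,0,0,0,0,0.3])

```text
clock: 20.55
eef_pos: [544.4, -42.6, 70.9]
eef_rot: [1.571, 0.924, -0.121]
wrist_force: [0.0, 0.3, -1.3]
finger_gap: 39.8
```

```bash
python3 pst.py 17 37 3
```

```text
20.55 box in holder [-0.78  0.06 23.79] boxz [ 0.113 -0.014  0.994] tilt 37.03742591557231 yaw -6.913169937154049 j [-0.16  0.23  2.13  0.16  0.13  1.39] F [ 0.   0.3 -1.3] M [ 0.07  0.5  -0.  ] 39.79964497360422
rows 3 end err [ 0. -0. -0.] [-0. -0.  0.]
[0.0004,-0.0003,-0.0002,0.0017,-0.0015,0,0.3,0.0004,-0.0003,-0.0002,0.0017,-0.0015,0,0.3,0.0004,-0.0003,-0.0003,0.0018,-0.0014,0.0001,0.3]
```

>>> play_rows(motion=[0,0,0,0.0017,-0.0015,0,0.3,0,0,0,0.0017,-0.0015,0,0.3,0,0,0,0.0018,-0.0014,0,0.3,0,0,0,0,0,0,0.3])

```text
clock: 20.95
eef_pos: [544.0, -42.6, 63.6]
eef_rot: [1.571, 0.924, -0.121]
wrist_force: [0.0, 0.3, -1.1]
finger_gap: 39.8
```

```bash
python3 pst.py 11 37 3
```

```text
20.95 box in holder [-1.12  0.07 16.48] boxz [ 0.113 -0.014  0.994] tilt 37.048651765989234 yaw -6.913358379124776 j [-0.16  0.25  2.14  0.19  0.11  1.36] F [ 0.   0.3 -1.1] M [ 0.03  0.49 -0.05] 39.8365050156562
rows 3 end err [-0.1 -0.   0. ] [-0. -0. -0.]
[0.0004,-0.0003,-0.0003,0.0014,-0.0011,0,0.3,0.0004,-0.0003,-0.0003,0.0015,-0.0011,0,0.3,0.0004,-0.0003,-0.0002,0.0014,-0.0012,0.0001,0.3]
```

>>> play_rows(motion=[0,0,0,0.0014,-0.0011,0,0.3,0,0,0,0.0015,-0.0011,0,0.3,0,0,0,0.0014,-0.0012,0,0.3,0,0,0,0,0,0,0.3])

```text
clock: 21.35
eef_pos: [544.0, -42.6, 57.7]
eef_rot: [1.571, 0.924, -0.121]
wrist_force: [-0.1, 0.2, -0.7]
finger_gap: 40.1
```

```bash
python3 pst.py 5 37 3
```

```text
21.35 box in holder [-1.18  0.06 10.6 ] boxz [ 0.112 -0.014  0.994] tilt 37.05833921743401 yaw -6.9159645132348295 j [-0.16  0.26  2.14  0.22  0.1   1.33] F [-0.1  0.2 -0.7] M [ 0.06  0.54 -0.01] 40.082850110928845
rows 3 end err [-0. -0. -0.] [ 0.  0. -0.]
[0.0004,-0.0003,-0.0003,0.0015,-0.0011,0,0.3,0.0004,-0.0003,-0.0004,0.0015,-0.0011,0,0.3,0.0004,-0.0003,-0.0003,0.0015,-0.0012,0.0001,0.3]
```

>>> play_rows(motion=[0,0,0,0.0015,-0.0011,0,0.3,0,0,0,0.0015,-0.0011,0,0.3,0,0,0,0.0015,-0.0012,0,0.3,0,0,0,0,0,0,0.3])

```text
clock: 21.75
eef_pos: [544.0, -42.6, 51.6]
eef_rot: [1.571, 0.924, -0.121]
wrist_force: [-0.3, -0.3, -0.5]
finger_gap: 39.5
```

```bash
python3 pst.py 2 37 3
```

```text
21.75 box in holder [-1.16  0.04  4.47] boxz [ 0.112 -0.014  0.994] tilt 37.06163252263474 yaw -6.920125568111774 j [-0.16  0.27  2.14  0.26  0.08  1.28] F [-0.3 -0.3 -0.5] M [ 0.02  0.49 -0.02] 39.451232954453026
rows 3 end err [ 0.  0. -0.] [ 0. -0.  0.]
[0.0004,-0.0003,-0.0004,0.0007,-0.0005,0,0.3,0.0004,-0.0003,-0.0003,0.0006,-0.0005,0,0.3,0.0004,-0.0002,-0.0004,0.0007,-0.0005,0,0.3]
```

>>> play_rows(motion=[0,0,0,0.0008,-0.0006,0,0.3,0,0,0,0.0008,-0.0006,0,0.3,0,0,0,0,0,0,0.3])

```text
clock: 22.05
eef_pos: [544.0, -42.6, 49.4]
eef_rot: [1.571, 0.924, -0.121]
wrist_force: [0.2, 0.0, -0.9]
finger_gap: 39.8
```

>>> play_rows(motion=[0,0,0,0.0006,-0.0005,0,0.3,0,0,0,0,0,0,0.3])

```text
clock: 22.25
eef_pos: [544.0, -42.6, 48.6]
eef_rot: [1.571, 0.924, -0.121]
wrist_force: [0.1, -0.1, -1.3]
finger_gap: 39.9
```

>>> play_rows(motion=[0,0,0,0.0006,-0.0005,0,0.3,0,0,0,0,0,0,0.3])

```text
clock: 22.45
eef_pos: [544.1, -42.6, 47.9]
eef_rot: [1.571, 0.924, -0.121]
wrist_force: [-0.3, 0.5, -1.0]
finger_gap: 40.2
```

```bash
python3 pst.py 0 37 3
```

```text
22.45 box in holder [-1.08  0.06  0.77] boxz [ 0.112 -0.013  0.994] tilt 37.08347182840858 yaw -6.920220120799064 j [-0.16  0.28  2.14  0.3   0.07  1.24] F [-0.3  0.5 -1. ] M [0.02 0.47 0.01] 40.19586579725301
rows 3 end err [ 0. -0.  0.] [-0. -0.  0.]
[0.0004,-0.0003,-0.0005,0.0002,-0.0002,0,0.3,0.0004,-0.0003,-0.0005,0.0002,-0.0002,0,0.3,0.0005,-0.0002,-0.0005,0.0002,-0.0001,0.0001,0.3]
```

Likely a bit higher than estimated; feel on in small steps.

>>> play_rows(motion=[0,0,0,0.0005,-0.0004,0,0.3,0,0,0,0,0,0,0.3])

```text
clock: 22.65
eef_pos: [544.5, -42.6, 47.8]
eef_rot: [1.571, 0.922, -0.121]
wrist_force: [0.4, 0.1, -2.0]
finger_gap: 39.4
```

>>> play_rows(motion=[0,0,0,0.0005,-0.0004,0,0.3,0,0,0,0,0,0,0.3])

```text
clock: 22.85
eef_pos: [544.9, -42.7, 47.8]
eef_rot: [1.57, 0.921, -0.121]
wrist_force: [-0.9, 0.2, 0.2]
finger_gap: 40.0
```

>>> play_rows(motion=[0,0,0,0.0005,-0.0004,0,0.3,0,0,0,0,0,0,0.3])

```text
clock: 23.05
eef_pos: [545.1, -42.8, 47.7]
eef_rot: [1.57, 0.919, -0.121]
wrist_force: [-3.8, -0.1, 3.6]
finger_gap: 39.5
```

```bash
python3 pst.py 0 37 3
```

```text
23.05 box in holder [ 0.14 -0.    0.57] boxz [ 0.108 -0.013  0.994] tilt 37.32230534052068 yaw -6.943134559459279 j [-0.16  0.29  2.14  0.33  0.07  1.22] F [-3.8 -0.1  3.6] M [-0.01  0.74 -0.03] 39.503695660906175
rows 3 end err [-0.  0. -0.] [ 0.  0. -0.]
[0.0004,-0.0002,-0.0019,-0.0001,-0.0004,0,0.3,0.0004,-0.0002,-0.0019,0,-0.0004,0,0.3,0.0004,-0.0002,-0.0018,-0.0001,-0.0005,0,0.3]
```

>>> play_rows(motion=[0,0,0,-0.0005,-0.0007,0,0.3,0,0,0,0,0,0,0.3,0,0,0,0,0,0,0.3])

```text
clock: 23.35
eef_pos: [544.3, -42.7, 47.7]
eef_rot: [1.57, 0.919, -0.121]
wrist_force: [-1.1, -0.9, 1.5]
finger_gap: 39.7
```

```bash
python3 pst.py 0 37 3
```

```text
23.35 box in holder [-0.66 -0.03  0.55] boxz [ 0.108 -0.013  0.994] tilt 37.342991040837205 yaw -6.952930090246659 j [-0.16  0.28  2.15  0.33  0.06  1.21] F [-1.1 -0.9  1.5] M [0.08 0.35 0.07] 39.695995809768654
rows 3 end err [ 0. -0.  0.] [-0.  0.  0.]
[0.0004,-0.0002,-0.002,0.0001,-0.0002,0,0.3,0.0004,-0.0001,-0.002,0.0001,-0.0002,0,0.3,0.0005,-0.0002,-0.002,0.0001,-0.0002,0,0.3]
```

>>> play_rows(motion=[0,0,0,0,0,0,0.3,0,0,0,0.0005,-0.0004,0,0.3,0,0,0,0.0005,-0.0004,0,0.3,0,0,0,0,0,0,0.3], newtons=4)

```text
clock: 23.75
eef_pos: [545.0, -42.8, 47.1]
eef_rot: [1.57, 0.917, -0.122]
wrist_force: [-0.6, 1.5, 2.6]
finger_gap: 40.2
```

```bash
python3 pst.py 0 37 3; python3 look.py w14; python3 - <<'E'
from place import *
W=np.load("cl_w14.npy"); P,Rc,s=cur(); yw=np.arctan2(Rc[1,0],Rc[0,0])
d=W-P; c,sn=np.cos(yw),np.sin(yw); L=np.stack([c*d[...,0]+sn*d[...,1],-sn*d[...,0]+c*d[...,1],d[...,2]],-1)
f=L[(abs(L[...,0]+8)<25)&(abs(L[...,1])<17)&(L[...,2]>-18)&(L[...,2]<28)]
A=np.c_[f[:,1],f[:,2],np.ones(len(f))]
for _ in range(6):
    k=np.linalg.lstsq(A,f[:,0],rcond=None)[0]; e=abs(f[:,0]-A@k)<2; f=f[e];A=A[e]
print("front face",k,len(f))
q=L[(abs(L[...,1])<18)&(L[...,2]>40)&(L[...,2]<90)&(abs(L[...,0])<30)]; print("tab top z",np.percentile(q[:,2],99)+P[2])
E
```

```text
23.75 box in holder [ 0.14 -0.06 -0.07] boxz [ 0.106 -0.012  0.994] tilt 37.461554708663904 yaw -6.971987505766528 j [-0.16  0.29  2.15  0.35  0.06  1.19] F [-0.6  1.5  2.6] M [ 0.04  0.33 -0.04] 40.24032197642783
rows 3 end err [ 0. -0. -0.] [-0.  0.  0.]
[0.0004,-0.0001,-0.0027,-0.0002,-0.0003,0,0.3,0.0004,-0.0001,-0.0027,-0.0002,-0.0003,0,0.3,0.0005,-0.0001,-0.0027,-0.0002,-0.0002,0,0.3]
23.75 [545.  -42.8  47.1] [-0.16  0.29  2.15  0.35  0.06  1.19] 40.24032197642783 [-0.57  1.46  2.62]
rack [-178.2 -212.3   47.1] x 37.46 yaw -6.971987505766528 z_t [-0.121 -0.993  0.001]
drift [0.01549763 0.0035098  0.01849753]
front face [ -0.02877724   0.19986124 -16.18283159] 1172
tab top z 118.14692165289793
```

```bash
python3 - <<'E'
from place import *
p=cv2.imread("pics/w14.png"); cv2.imwrite("pics/w14c.png",cv2.resize(p[180:400,190:380],None,fx=2.7,fy=2.7,interpolation=cv2.INTER_CUBIC))
P,Rc,s=cur(); yw=np.arctan2(Rc[1,0],Rc[0,0]); c,sn=np.cos(yw),np.sin(yw)
for t in ("w13","w14"):
    W=np.load(f"cl_{t}.npy"); Pt=np.array([543.6,-42.5,80.9]) if t=="w13" else P
    d=W-Pt; L=np.stack([c*d[...,0]+sn*d[...,1],-sn*d[...,0]+c*d[...,1],d[...,2]],-1)
    for u in (275,295): print(t,u,[(v,)+tuple(np.round(L[v,u],1).tolist()) for v in range(192,300,5)])
E
```

```text
w13 275 [(192, 57.0, 7.4, -32.9), (197, 3.2, 3.9, 69.4), (202, 1.4, 3.9, 68.3), (207, 1.2, 4.0, 63.4), (212, 52.7, 8.2, -64.5), (217, 51.9, 8.4, -74.5), (222, 6.3, 4.9, 31.7), (227, 0.5, 4.7, 39.7), (232, -1.9, 4.6, 39.0), (237, -2.9, 4.8, 33.7), (242, -5.3, 4.8, 32.6), (247, -8.1, 4.7, 33.1), (252, -10.7, 4.7, 32.8), (257, -11.8, 4.8, 26.8), (262, -12.5, 5.1, 18.2), (267, -13.4, 5.3, 9.8), (272, -14.3, 5.5, -0.3), (277, -15.4, 5.8, -10.4), (282, -16.9, 6.0, -20.2), (287, -18.3, 6.4, -32.3), (292, -20.4, 6.6, -42.6), (297, -22.6, 6.9, -53.4)]
w13 295 [(192, 56.3, -8.7, -31.6), (197, 3.1, -4.6, 69.7), (202, 1.6, -4.6, 67.8), (207, 1.0, -4.7, 64.1), (212, 39.9, -8.6, -34.0), (217, 35.4, -8.5, -33.4), (222, 6.6, -5.9, 31.0), (227, 0.7, -5.6, 39.4), (232, -2.2, -5.5, 39.8), (237, -2.2, -5.8, 31.6), (242, -5.5, -5.7, 33.3), (247, -8.2, -5.7, 33.6), (252, -10.9, -5.6, 33.5), (257, -11.7, -5.9, 26.5), (262, -12.3, -6.1, 17.7), (267, -13.3, -6.4, 9.1), (272, -14.6, -6.7, 1.3), (277, -15.5, -7.0, -9.7), (282, -17.0, -7.4, -19.8), (287, -18.4, -7.8, -32.0), (292, -16.0, -9.2, -73.7), (297, -22
[... 429 characters left out ...]
.1), (277, -18.2, 5.4, 4.1), (282, -17.0, 6.0, -19.0), (287, -22.0, 5.7, -8.6), (292, -23.3, 6.0, -20.4), (297, -26.5, 5.9, -20.2)]
w14 295 [(192, 4.9, -4.5, 69.8), (197, 2.3, -4.5, 70.3), (202, 1.8, -4.6, 66.3), (207, 50.5, -9.2, -46.9), (212, 46.4, -9.2, -47.9), (217, 42.0, -9.1, -48.2), (222, 6.4, -5.9, 31.0), (227, 0.2, -5.5, 39.8), (232, -1.7, -5.6, 37.5), (237, -3.1, -5.7, 33.5), (242, -5.9, -5.6, 33.9), (247, -8.6, -5.6, 34.0), (252, -11.0, -5.6, 33.0), (257, -11.7, -5.8, 25.7), (262, -12.3, -6.1, 16.8), (267, -13.7, -6.3, 10.5), (272, -15.7, -6.5, 6.3), (277, -18.6, -6.4, 6.4), (282, -16.9, -7.3, -19.1), (287, -18.4, -7.7, -30.1), (292, -23.3, -7.3, -20.0), (297, -26.6, -7.2, -19.7)]
```

View pics/w14c.png

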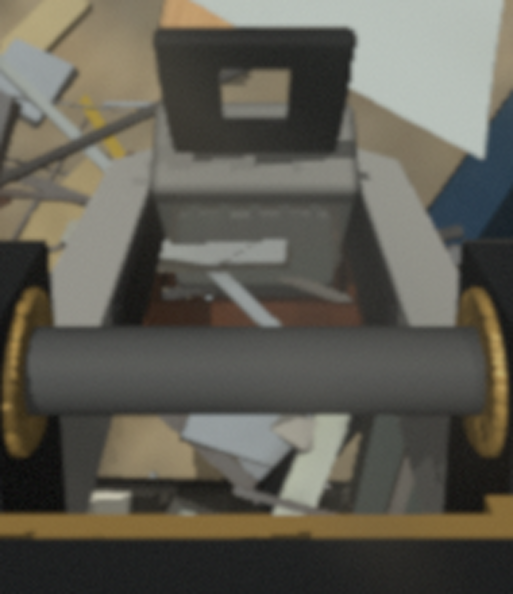

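>>> play_rows(motion=[0,0,0,0,0,0,0.12,0,0,0,0,0,0,0.08,0,0,0,0,0,0,0.02,0,0,0,0,0,0,-0.05,0,0,0,0,0,0,-0.15,0,0,0,0,0,0,-0.25,0,0,0,0,0,0,-0.3])

```text
clock: 24.5
eef_pos: [544.0, -42.6, 45.8]
eef_rot: [1.57, 0.92, -0.121]
wrist_force: [0.3, -0.1, 0.8]
finger_gap: 60.7
```

```bash
python3 look.py w15; python3 - <<'E'
from place import *
p=cv2.imread("pics/w15.png"); cv2.imwrite("pics/w15c.png",cv2.resize(p[180:400,190:380],None,fx=2.7,fy=2.7,interpolation=cv2.INTER_CUBIC))
P,Rc,s=cur(); yw=np.arctan2(Rc[1,0],Rc[0,0]); c,sn=np.cos(yw),np.sin(yw)
W=np.load("cl_w15.npy"); d=W-np.array([536.3,-41.5,8]); L=np.stack([c*d[...,0]+sn*d[...,1],-sn*d[...,0]+c*d[...,1],d[...,2]],-1)
for u in (275,295): print(u,[(v,)+tuple(np.round(L[v,u],1).tolist()) for v in range(187,300,5)])
E
```

```text
24.5 [544.  -42.6  45.8] [-0.16  0.29  2.15  0.35  0.06  1.19] 60.698408096337324 [ 0.34 -0.12  0.85]
rack [-178.9 -211.7   45.8] x 37.29 yaw -6.947422258562229 z_t [-0.121 -0.993  0.   ]
drift [0.00095382 0.00038691 0.00494231]
275 [(187, 66.3, 7.0, 11.2), (192, 62.5, 7.0, 10.0), (197, 60.0, 7.0, 6.0), (202, 7.2, 3.6, 109.5), (207, 4.8, 3.6, 109.9), (212, 4.5, 3.7, 105.5), (217, 44.4, 7.0, 2.0), (222, 44.7, 7.3, -9.6), (227, 10.5, 4.7, 71.0), (232, 5.2, 4.4, 78.2), (237, 2.5, 4.4, 78.3), (242, 1.8, 4.5, 72.0), (247, -0.7, 4.5, 71.6), (252, -3.3, 4.5, 71.4), (257, -5.9, 4.5, 71.3), (262, -6.6, 4.7, 63.6), (267, -7.1, 4.9, 53.7), (272, -7.8, 5.2, 43.5), (277, -9.9, 5.3, 39.1), (282, -11.5, 5.5, 31.4), (287, -14.5, 5.4, 30.8), (292, -15.8, 5.7, 19.1), (297, -19.0, 5.7, 19.4)]
295 [(187, 50.9, -7.6, 40.2), (192, 47.1, -7.6, 40.3), (197, 42.5, -7.4, 42.0), (202, 7.7, -4.7, 108.4), (207, 4.9, -4.6, 109.8), (212, 3.9, -4.7, 106.8), (217, 49.0, -9.3, -9.3), (222, 44.2, -9.2, -8.2), (227, 10.5, -6.0, 71.2), (232, 4.6, -5.6, 79.8), (237, 2.6, -5.6, 78.1), (242, 1.7, -5.8, 72.6), (247, -0.7, -5.8, 71.5), (252, -3.4, -5.8, 71.7), (257, -5.8, -5.8, 71.0), (262, -6.4, -6.1, 62.5), (267, -7.3, -6.3, 54.6), (272, -8.2, -6.6, 45.6), (277, -9.9, -6.8, 39.5), (282, -9.5, -7.5, 20.2), (287, -10.7, -7.9, 7.2), (292, -16.0, -7.4, 20.4), (297, -19.1, -7.4, 19.6)]
```

View pics/w15c.png

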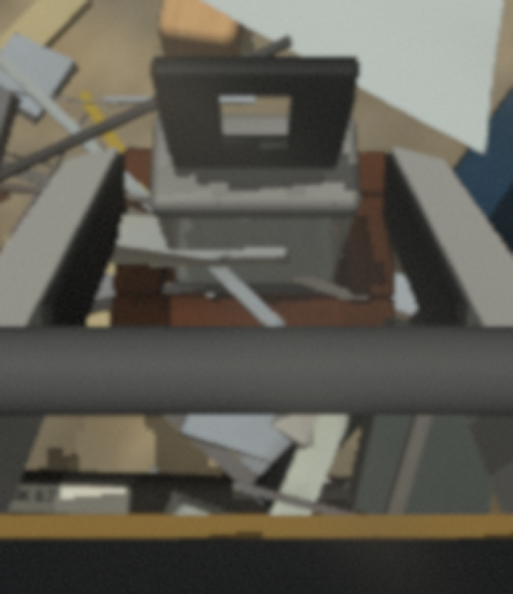

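>>> play_rows(motion=[0,0,0,-0.003,0,0,-0.35,0,0,0,-0.006,0,0,-0.35,0,0,0,-0.01,0,0,-0.35,0,0,0,-0.015,0,0,-0.35,0,0,0,-0.02,0,0,-0.35,0,0,0,-0.02,0,0,-0.35,0,0,0,-0.02,0,0,-0.35,0,0,0,-0.02,0,0,-0.35])

```text
clock: 25.35
eef_pos: [471.8, -34.4, 138.2]
eef_rot: [1.568, 0.924, -0.125]
wrist_force: [-0.5, 1.1, 0.8]
finger_gap: 63.3
```

```bash
python3 look.py w16 bur_box tab_hole bur_tube pocket_floor; python3 - <<'E'
from h import *
p=cv2.imread("pics/w16.png"); cv2.imwrite("pics/w16c.png",cv2.resize(p[150:400,180:390],None,fx=2.4,fy=2.4,interpolation=cv2.INTER_CUBIC))
for n in ("side","scene"):
    p,d=camera(n); cv2.imwrite(f"pics/{n}16.png",p); np.save(f"{n}16.npy",d)
    q=proj(n,[536,-42,60]).astype(int); y0,x0=max(q[1]-60,0),max(q[0]-75,0)
    cv2.imwrite(f"pics/{n}16c.png",cv2.resize(p[y0:y0+120,x0:x0+150],None,fx=5,fy=5,interpolation=cv2.INTER_CUBIC))
    for k in ("bur_box","tab_hole","bur_tube","pocket_floor"):
        for r in place_of(n,k)[:2]: print(n,k,round(r["conf"],2),np.round(w(n,r["at"])))
E
```

```text
25.35 [471.8 -34.4 138.2] [-0.16 -0.08  2.26  0.07  0.32  1.47] 63.27510247818728 [-0.47  1.05  0.81]
rack [-237.8 -169.   138.2] x 37.04 yaw -7.153278422327502 z_t [-0.122 -0.993  0.002]
drift [0.78663964 0.17884826 2.04281376]
bur_box 0.73 [538.3 -41.   11.5] [-183.1 -207.4   11.5] [282. 222.]
tab_hole 0.58 [539.  -39.  100.9] [-181.5 -206.   100.9] [280. 183.]
pocket_floor 0.75 [534.9 -44.8   5.3] [-187.9 -209.1    5.3] [286. 227.]
side bur_box 0.92 [533. -38.  11.]
side bur_box 0.81 [354.  24.  -1.]
side tab_hole 0.86 [354.  22.  89.]
side tab_hole 0.59 [533. -44.  97.]
side bur_tube 0.71 [580. 284.  96.]
side bur_tube 0.22 [444.  -1.  -1.]
side pocket_floor 0.62 [538. -45.   3.]
side pocket_floor 0.17 [533. -42.  96.]
scene bur_box 0.89 [540. -42.  10.]
scene bur_box 0.47 [354.  28.  -4.]
scene tab_hole 0.61 [538. -42.  96.]
scene tab_hole 0.51 [351.  23.  88.]
scene bur_tube 0.62 [579. 290.  97.]
scene pocket_floor 0.74 [536. -40.   8.]
```

View pics/w16c.png

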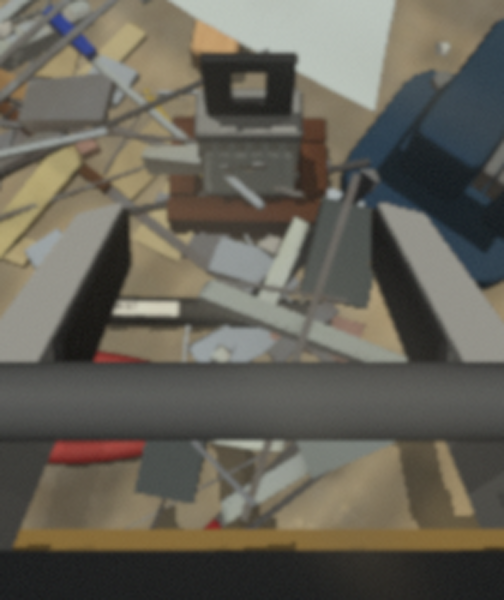

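View pics/side16c.png

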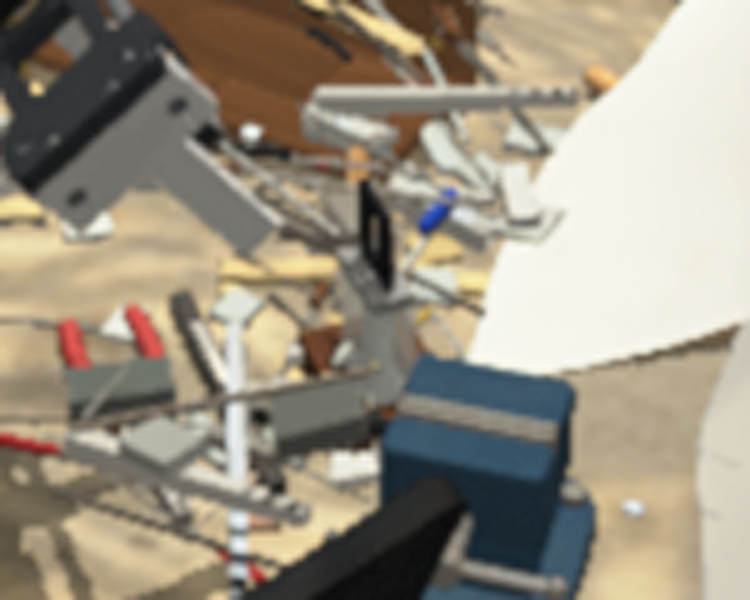

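```bash
python3 look.py w17; python3 - <<'E'
from h import *
yw=np.radians(-7); c,s=np.cos(yw),np.sin(yw)
def cl(n):
    d=np.load(f"{n}16.npy"); k=camera_params(n); v,u=np.mgrid[:420,:560]
    P=(np.stack([(u-k["cx"])*d/k["fx"],(v-k["cy"])*d/k["fy"],d,np.ones_like(d)],-1)@np.array(k["T"]).T)[...,:3]; P[d==0]=np.nan; return P
for n,W in (("w17",np.load("cl_w17.npy")),("side",cl("side")),("scene",cl("scene"))):
    d=W-np.array([536.3,-41.5,8]); L=np.stack([c*d[...,0]+s*d[...,1],-s*d[...,0]+c*d[...,1],d[...,2]],-1).reshape(-1,3)
    L=L[(abs(L[:,0])<22)&(abs(L[:,1])<24)]
    t=L[abs(L[:,2]-72)<4]; tb=L[(L[:,2]>80)]
    print(n,"top",len(t),np.round(np.median(t,0),1),"x",np.round(np.percentile(t[:,0],[3,97]),1),"y",np.round(np.percentile(t[:,1],[3,97]),1),"tab",len(tb),"ztop",np.round(np.percentile(tb[:,2],97),1),"x",np.round(np.percentile(tb[:,0],[5,50,95]),1))
    if n=="w17":
        f=L[(L[:,2]>42)&(L[:,2]<68)&(abs(L[:,1])<17)]; A=np.c_[f[:,1],f[:,2],np.ones(len(f))]
        for _ in range(5):
            k=np.linalg.lstsq(A,f[:,0],rcond=None)[0]; e=abs(f[:,0]-A@k)<2; f=f[e];A=A[e]
        print("face",k,len(f))
        g=tb[(tb[:,2]>84)&(tb[:,2]<106)&(abs(tb[:,1])>8)&(abs(tb[:,1])<14)]; A=np.c_[g[:,1],g[:,2],np.ones(len(g))]
        for _ in range(5):
            k=np.linalg.lstsq(A,g[:,0],rcond=None)[0]; e=abs(g[:,0]-A@k)<1.5; g=g[e];A=A[e]
        print("tab face",k,len(g))
E
```

```text
26.1 [472.6 -34.3 137.4] [-0.16 -0.08  2.26  0.08  0.31  1.46] 63.31637828630633 [ 0.17 -0.35  0.94]
rack [-237.1 -169.3  137.4] x 37.03 yaw -7.105247630205676 z_t [-0.122 -0.993  0.001]
drift [0.01858602 0.00334795 0.05607463]
w17 top 655 [-4.3  0.2 71.1] x [-10.    8.2] y [-18.8  19.2] tab 663 ztop 109.8 x [-1.7 -1.1  2.1]
face [-1.81181507e-03  1.12575177e-02 -1.06382284e+01] 390
tab face [-0.00295362  0.01688938 -2.91761235] 190
side top 93 [-6.8 -6.8 70.4] x [-13.4   5.5] y [-21.6  16.1] tab 97 ztop 109.9 x [-6.8 -5.  -1.5]
scene top 109 [-4.3 -3.4 71. ] x [-10.5   8.3] y [-21.   16.8] tab 96 ztop 110.5 x [-2.  -0.9  1.8]
```

```bash
python3 -c "
from cell import *
s=read_state(); print(s['clock'],s['wrist_force'],s['finger_gap']); print(sign_off())"
```

```text
26.15 [-0.42944427  0.00203335 -0.22737665] 63.50853408428036
the job is handed in; nothing more can be done
None
```

The clear rectangular box is off the right-hand peg and standing in the holder's pocket. I let go only after it was down, backed the hand clear, and handed the job in at 26 s; no verdict was reported.

**Taking it off:** I gripped it across its width and lifted about 16 mm until I felt the bar's underside, at roughly 3 N. Then I eased off about 1 mm and followed the bar's slope of about 7° (up towards the tip). No pull showed above the sensor noise of about 1 N while sliding.

**Final checks:**
- **Box:** three cameras put the box's top about 71 mm and its tab about 110 mm above the pocket floor, as expected when it is fully home. By the hand camera it stands upright to about 0.02 rad and is centred to about 1 mm.
- **Tube:** it still shows hanging at about 96–97 mm.
- **Hand:** it is clear of everything, and the wrist force was near zero.

**What disagreed or was less certain:**
- **Lean at release:** the arm could not reach the fully upright angle over the holder, so the box touched down still held while leaning about 0.11 rad, against a limit of 0.15. It settled upright once let go.
- **Cameras:** the side camera puts the box 3–5 mm off-centre, but the hand and scene cameras do not.
- **Clutter:** loose scraps appeared to cross the pocket, but nothing was felt there.
- **Bystanders:** I did not measure them again at the end; no unexpected contact was felt along the way.

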